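Hang the weighing pan on the spring scale and tare it

TASK

Put the steel weighing pan back on the hanging spring scale: lift it by one of its black side grips, bring the top of its wire bail gently onto the hook, ease the pan down slowly (a few centimetres a second) until the spring carries its whole weight, and only then let go, so that it neither drops nor bounces nor is pulled down. When the pan hangs still, turn the black tare knob on top of the scale until the zero mark of the dial stands at the needle's tip, then let go and leave the pan hanging. Do not disturb the things standing around.

Things in the scene. Friction and masses are not known exactly. Their poses are not given: they have to be found in the camera images.
- weighing_pan: loose round steel pan, 140 mm across, 28 mm deep, with two black grips and a stiff (not hinged) triangular wire bail. Origin: centre of its underside, z up. Grips along its own +x and -x, bail in its own y-z plane; a half turn makes no difference. Its weight differs from pan to pan (0.15 to 0.5 kg) and is balanced under the bail's top
- bail_top (a point): middle of the wire (5 mm thick) at the top of the pan's bail, 89 mm above the pan's underside, over its centre; the bail falls away at about 37 degrees to both sides
- grip_a (a point): middle of the pan's grip on its -x side, 94 mm from its axis, 23 mm above its underside: a bar 42 mm long (radially), 14 mm wide, 16 mm high, to be pinched across its width from above. A pan held there may droop a few degrees between the fingers
- grip_b (a point): middle of the like grip on the pan's +x side
- scale_stand: fixed stand with the spring scale: foot plate 205 x 150 x 12 mm (28 mm before to 178 mm behind the hook's axis), column 22 mm thick 145 mm behind it, round white drum 96 mm across, 36 mm deep, on the hook's axis, its centre 258 mm high. Origin on the table straight below the hook; the dial and the hook's open side face its own -x, y is level across, z up
- hook_seat (a point): where the middle of the bail's wire lies when it rests in the hook; sinks with the hook. Hook of 6 mm wire in the stand's x-z plane: tip 14 mm before this point, its end 14 mm above it; behind, the wire rises and bends back to the axis 36 mm above it. The bail goes in from the front along the stand's +x, bail_top 18 to 24 mm above this point, then down
- scale_hook (a joint): how far the hook is pulled down, m: 0 unloaded (against its upper stop), 0.068 at its lower stop. Spring of about 85 N/m (a pan of 0.15 to 0.5 kg sinks it 18 to 58 mm), lightly damped: a bouncing pan needs 2 to 3 s to come to rest
- dial_center (a point): centre of the dial on the drum's front, 258 mm high
- needle_tip (a point): tip of the black needle, 33 mm from dial_center. It stands straight up with the hook unloaded and turns clockwise, seen from the front, 0.04 rad for each mm the hook sinks
- zero_mark (a point): the dial's zero mark, a thick black T-shaped bar 33 mm from dial_center, in the needle tip's plane; the other divisions are thin lines 10 degrees apart. Turns with the dial's face
- tare_knob (a joint): turn of the tare knob, rad, positive clockwise seen from above, from -0.6 to 1.7; it stays where it is left. One rad of knob turns the dial's face 2 rad clockwise seen from the front
- knob_grip (a point): middle of the ribbed black tare knob on top of the drum: upright cylinder 30 mm across and 24 mm high, its axis the hook's axis, its top 336 mm above the table
- sample_jar_1: small lidded jar, 62 mm across, 75 mm high, origin under its centre: leave alone
- kitchen_timer: round red and white timer, 66 mm across, 57 mm high, origin under its centre: leave alone
- marker_pen: pen, 135 mm long, lying on the table: leave alone
Things that resemble listed ones, but are neither listed nor needed, are in the scene too. Leave any orange look-alike of the weighing_pan alone.

How it is judged:
By the outcome, as a careful person would: the job done as asked, in the order asked, and still so for the second after the job is handed in, with the robot touching nothing.
It also fails if it takes over 61 s, if anything falls off the work surface, if the arm or the gripper's body presses on something with over 40 N, if the wrist force passes 120 N, or if a joint passes its speed limit or range.

ROBOT

A 7-joint arm with a two-finger parallel gripper is mounted at the origin on a cart in front of the work surface, level with it; the furniture and walls round the work are solid. World frame = base frame: x ahead of the robot, y to its left, z up, the work surface at z = 0. Lengths are in m, angles in degrees, forces in N, time in s.
With the tool pointing down it reaches from about 0.425 to 0.875 m from the base axis. Payload 8.4 kg.
Tool frame: the origin (TCP) lies on the mounting face of the last link; the fingertips stand 182 mm ahead of it and the grasp point (between the pads) lies 164 mm ahead of it; z points along the fingers, y is the line along which they close (so a half turn about z gives the same grasp; the last joint's range is limited). The gripper opens to 87 mm and grips with 3 to 60 N. Pads are 19 mm wide; open, the fingers measure 117 mm over their backs; the gripper's body (75 mm by 190 mm) begins 51 mm behind the grasp point.
Start: joints at [59.805, 19.091, 2.286, 83.961, -0.768, 76.965, -3.352], TCP at [0.27, -0.591, 0.405] pointing down, gripper open.
Joint ranges: [-147.57, 147.57], [-21.85, 119.76], [-74.77, 79.35], [14.55, 137.4], [-85.83, 265.84], [4.83, 119.75], [-152.11, 152.11]. Speed limits (degrees/s): [127.2, 127.2, 159.86, 159.86, 180, 180, 180].

INTERFACE

Orientations are given as a 3x3 rotation matrix whose columns are the frame's x, y, z axes.
In Python, from bench import manip, optics gives the robot as it stands.
- The arm moves only by the tool send_rows, never from a script. Its arguments are lists of equal length, an entry for each row: "delta_pos": the shift along the tool's x, y, z in mm, a list of three; "angular": the turn, a rotation vector about the tool's x, y, z in degrees, a list of three; "jaw": the closure, from 0 (fully open) to 1 (shut). In form: {"delta_pos": [[tx, ty, tz], ...], "angular": [[rx, ry, rz], ...], "jaw": [jaw, ...]}. A call has exactly 8 rows; each row is the pose to reach, as a shift and turn from the pose commanded when the call began, along the tool's axes at that moment; what a row does not reach only later rows make up. A row lasts 1/12 s, in which the tool goes at most 41.7 mm and 7.16 degrees, less where a joint would pass 70% of its speed; a pose out of reach is approached as far as the arm can. A call with a gripper value outside its range is refused whole. The fingers move at their own pace and stop on an object; "squeeze" is the grip in N (left out, the last holds). Time passes only in rows, so rows that repeat a pose let the fingers close, or fill a call up. It gives the time, the measured TCP pose, the force, the opening and the grip force at its end, in the units of the state.
- manip.observe(): the state, without advancing time (a new reading comes with each control period).
- optics.get_image(name): name is "scene" or "top" or "wrist"; returns the picture (400x640x3 uint8, blue, green, red); there is no depth.
- optics.calibration(name): a dict with "fx", "fy", "cx", "cy" (pixels), "k1" (the pictures are not rectified: a ray, as slopes to the right and down, at radius r is drawn at 1 + k1 r^2 times it, then the intrinsics apply), "extrinsics" (4x4, takes a point from world to camera coordinates); the wrist camera has in their place "T_tool_cam" (4x4, takes a point from camera to tool coordinates, whose origin is the TCP and whose axes are the flange's). Camera axes: x right, y down, z forward; pixel columns grow to the right and rows downward; lengths in m; the calibration is good to about 2 mm. A picture is of the moment at which its call begins: read the wrist's pose just before it. calibration takes no time and is no camera call.
- manip.sign_off(): hands the job in; it is judged then, once.
The state is a dict: "clock": time; "q": joint angles; "joint_vel": joint speeds; "tau": joint torques, N m; "tcp_pos": TCP position; "eef_rot": TCP orientation; "contact_force": force on the tool from outside, world axes, zero at the start; "ft_torque": the same for the moment, N m; "gripper_width": finger opening in m; "gripper_force": force on a finger pad.
Only numpy, scipy, OpenCV 4.12 (cv2) and the standard library are available. Lean on these libraries where they do the work, as an engineer would, in place of code of your own. Each camera call takes 0.05 s, during which the arm holds its last target. There are 200 camera calls.

## Working session

There is one attempt and no reset: what is moved stays moved. The work goes in short steps, Python scripts to look and compute and a tool call to move; the robot and the scene stay as the last step left them, time stands still between calls to the robot, and variables do not carry over. Pictures are saved under pics/ and viewed, at most 10 in all, crops included, and the job is handed in when it is done.

Besides the shell and the picture viewer there is one more tool, called after ">>>" as name(argument=value, ...) on one line, values as JSON. send_rows: Moves the arm, as the interface text tells. Its arguments: {"type":"object","properties":{"delta_pos":{"type":"array"},"angular":{"type":"array"},"jaw":{"type":"array"},"squeeze":{"type":"number"}},"required":["delta_pos","angular","jaw"]}

```bash
mkdir -p pics; ls
cat > h.py <<'E'
import numpy as np, cv2
from bench import manip, optics
def cam(n):
    c=optics.calibration(n)
    if n=='wrist':
        s=manip.observe(); T=np.eye(4); T[:3,:3]=s['eef_rot']; T[:3,3]=s['tcp_pos']
        E=T@np.array(c['T_tool_cam'])
    else: E=np.linalg.inv(np.array(c['extrinsics']))
    K=np.array([[c['fx'],0,c['cx']],[0,c['fy'],c['cy']],[0,0,1.]])
    return K,c['k1'],E
def ray(C,u,v):
    K,k1,E=C
    p=cv2.undistortPoints(np.array([[[u,v]]],float),K,np.array([k1,0,0,0.]))[0,0]
    d=E[:3,:3]@np.array([p[0],p[1],1]); return E[:3,3],d/np.linalg.norm(d)
def onz(C,u,v,z):
    o,d=ray(C,u,v); return o+d*(z-o[2])/d[2]
def tri(C1,p1,C2,p2):
    o1,d1=ray(C1,*p1);o2,d2=ray(C2,*p2)
    A=np.c_[d1,-d2]; t=np.linalg.lstsq(A,o2-o1,rcond=None)[0]
    a=o1+t[0]*d1;b=o2+t[1]*d2
    return (a+b)/2,np.linalg.norm(a-b)
def proj(C,P):
    K,k1,E=C; q=np.linalg.inv(E)@np.r_[P,1]; x=q[:2]/q[2]; x=x*(1+k1*(x@x)); return K[:2,:2]@x+K[:2,2]
E
python3 - <<'E'
from h import *
s=manip.observe(); print({k:np.round(v,3).tolist() for k,v in s.items()})
for n in('scene','top'):
    cv2.imwrite(f'pics/{n}0.png',optics.get_image(n)); C=cam(n); print(n,C[1],C[0].round(1).tolist(),C[2].round(3).tolist())
print(np.array(optics.calibration('wrist')['T_tool_cam']).round(3))
E
```

```text
pics
{'clock': 0.0, 'q': [59.806, 19.132, 2.286, 84.013, -0.766, 76.965, -3.35], 'joint_vel': [0.012, -0.083, -0.038, -0.031, 0.147, -0.009, -0.041], 'tau': [-0.001, -65.637, 1.335, -40.382, -0.06, 0.045, 0.0], 'tcp_pos': [0.27, -0.591, 0.404], 'eef_rot': [[0.91, 0.415, -0.001], [0.415, -0.91, 0.001], [-0.0, -0.002, -1.0]], 'contact_force': [0.595, 0.609, 0.766], 'ft_torque': [0.01, 0.024, 0.002], 'gripper_force': 0.0, 'gripper_width': 0.087}
scene -0.017540835553855365 [[369.9, 0.0, 315.4], [0.0, 369.9, 204.1], [0.0, 0.0, 1.0]] [[0.727, -0.48, 0.491, -0.123], [-0.687, -0.513, 0.515, -0.824], [0.005, -0.711, -0.703, 1.182], [0.0, 0.0, 0.0, 1.0]]
top 0.009089867658904426 [[448.6, 0.0, 316.9], [0.0, 448.6, 199.8], [0.0, 0.0, 1.0]] [[-0.027, -0.997, 0.07, 0.436], [-1.0, 0.027, 0.003, -0.099], [-0.005, -0.07, -0.998, 1.711], [0.0, 0.0, 0.0, 1.0]]
[[-0.    -0.952 -0.306  0.084]
 [ 1.    -0.001  0.     0.001]
 [-0.001 -0.306  0.952  0.02 ]
 [ 0.     0.     0.     1.   ]]
```

View pics/scene0.png

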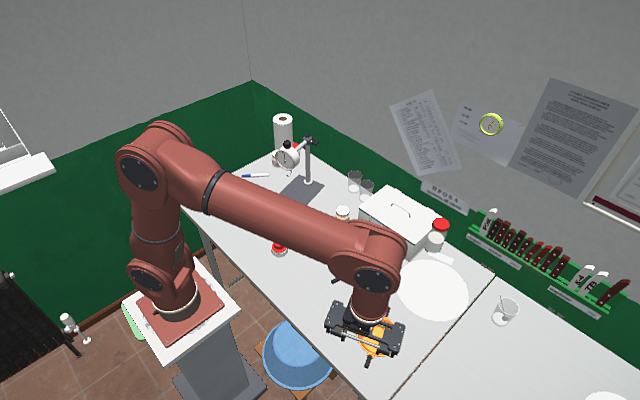

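View pics/top0.png

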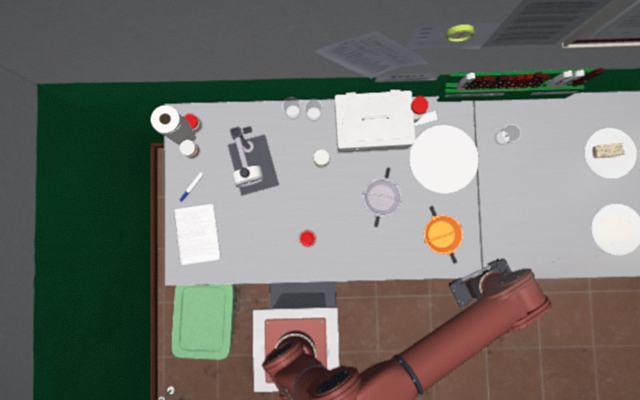

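The scene view shows the scale at about (290,160), with the arm hiding the pan. In the top view the steel pan is at (381,197) with grips near (387,172) and (376,222). The orange look-alike is at (443,234). The scale's drum is near (245,175) and its foot plate spans (228–278, 133–195).

Run:
```python
from h import *
t=cv2.imread('pics/top0.png'); s=cv2.imread('pics/scene0.png')
a=cv2.resize(t[110:240,160:290],None,fx=4,fy=4,interpolation=cv2.INTER_CUBIC)
b=cv2.resize(s[120:220,240:340],None,fx=5.2,fy=5.2,interpolation=cv2.INTER_CUBIC)[:520]
cv2.imwrite('pics/c1.png',cv2.resize(np.hstack([a,b]),(800,400)))
C=cam('top')
g=cv2.cvtColor(t,cv2.COLOR_BGR2GRAY)
def blobs(x0,y0,x1,y1,lo,hi):
    m=np.zeros_like(g); m[y0:y1,x0:x1]=cv2.inRange(g[y0:y1,x0:x1],lo,hi)
    n,l,st,ce=cv2.connectedComponentsWithStats(m)
    for i in range(1,n):
        if st[i,4]>15: print(st[i].tolist(),ce[i].round(1).tolist(), cv2.minAreaRect(np.argwhere(l==i)[:,::-1].astype(np.int32)))
print('grips');blobs(355,160,410,235,0,80)
print('foot');blobs(220,120,285,200,60,115)
for u,v,z in((387,172,.023),(376,222,.023),(381,197,.028)): print(onz(C,u,v,z).round(3))
```

```text
grips
[386, 168, 3, 10, 19] [387.1, 172.5] ((387.11767578125, 172.5294189453125), (1.9402848482131958, 9.216353416442871), 14.03624439239502)
[375, 217, 4, 9, 22] [376.5, 221.0] ((376.5, 221.00001525878906), (2.1572775840759277, 8.43299388885498), 11.309932708740234)
foot
[230, 127, 48, 68, 1181] [257.6, 161.3] ((251.10791015625, 157.4045867919922), (66.5413818359375, 37.87641143798828), 75.0685806274414)
[243, 127, 9, 7, 46] [246.8, 129.8] ((246.7941436767578, 129.67648315429688), (5.578319072723389, 8.48874568939209), 75.96376037597656)
[229, 143, 20, 34, 265] [236.9, 159.6] ((237.20713806152344, 160.6224822998047), (36.206912994384766, 11.312576293945312), 64.29004669189453)
[ 0.653 -0.362  0.023]
[ 0.465 -0.314  0.023]
[ 0.559 -0.335  0.028]
```

View pics/c1.png

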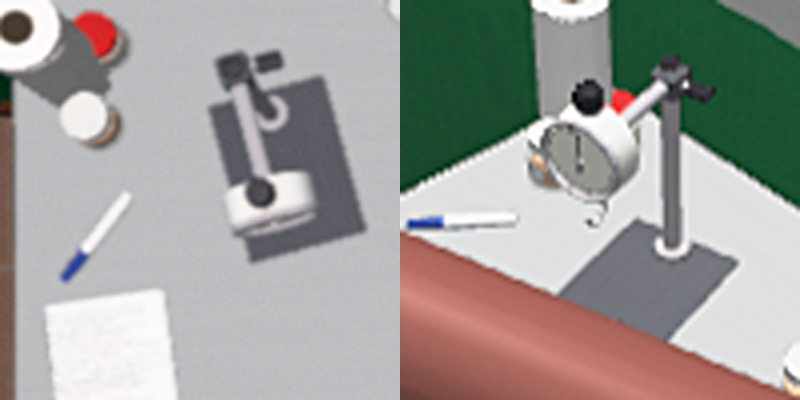

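The top crop shows the foot plate corners at about (279,185), (241,195), (266,134) and (228,144), and the knob at (245,172). The scene crop shows the dial facing the camera, the knob at (287,144), the hook at about (289,172), and the needle pointing up.

Run:
```python
from h import *
C=cam('top');S=cam('scene')
c=[onz(C,*p,.012) for p in((278.6,185.4),(241.2,195.2),(265.6,134.4),(228.2,144.1))]
for q in c: print(q.round(3))
f=(c[0]+c[1])/2;b=(c[2]+c[3])/2;d=(b-f)/np.linalg.norm(b-f)
print('len',np.linalg.norm(b-f),'yaw',np.degrees(np.arctan2(d[1],d[0])),'axis',f+.028*d)
P,e=tri(C,(244.8,171.7),S,(286.75,144.2));print('knob',P,e, onz(C,244.8,171.7,.330),onz(S,286.75,144.2,.324))
A=onz(C,244.8,171.7,.333)
for z in(.12,.14,.16,.18,.2): print(z,proj(S,[A[0],A[1],z]).round(1))
for y in (-30,-20,0,20,30):
  pass
```

```text
[0.615 0.05  0.012]
[0.581 0.193 0.012]
[0.813 0.096 0.012]
[0.779 0.24  0.012]
len 0.20324488964624762 yaw 13.15800271825435 axis [0.62510691 0.12822541 0.012     ]
knob [0.62745271 0.12773966 0.32299348] 0.0008861056481704429 [0.62683713 0.1263245  0.33      ] [0.62622125 0.12689271 0.324     ]
0.12 [289.3 183.1]
0.14 [289.  179.6]
0.16 [288.8 176. ]
0.18 [288.6 172.4]
0.2 [288.4 168.7]
```

```bash
cat >> h.py <<'E'
from scipy.spatial.transform import Rotation as Ro
def Rt(yaw,lean):
    y,l=np.radians([yaw,lean]); f=np.array([np.cos(y),np.sin(y),0]); u=np.array([0,0,1.])
    x=f*np.cos(l)+u*np.sin(l); z=f*np.sin(l)-u*np.cos(l); return np.c_[x,np.cross(z,x),z]
def goto(g,yaw,lean,cmd=None):
    """move so the grasp point is at g; cmd=(pos,rot) commanded pose or measured"""
    s=manip.observe(); p,R=cmd or (np.array(s['tcp_pos']),np.array(s['eef_rot']))
    T=Rt(yaw,lean); t=np.array(g)-.164*T[:,2]
    d=R.T@(t-p)*1000; r=Ro.from_matrix(R.T@T).as_rotvec(degrees=True)
    print('clock',round(s['clock'],2),'delta',d.round(1).tolist(),'rot',r.round(2).tolist(),'n',max(np.linalg.norm(d)/41.7,np.linalg.norm(r)/7.16).round(1)); return t,T
E
python3 - <<'E'
from h import *
c=optics.calibration('wrist');print(c['fx'],c['fy'],c['cx'],c['cy'],c['k1'])
K,k1,_=cam('wrist');Tc=np.array(c['T_tool_cam'])
ax=np.array([.6265,.1275,0]);f=Rt(13.2,0)[:,0]
for th in(30,40,50):
    for seat in(.15,.17):
        g=ax-.094*f+[0,0,seat-.066]; R=Rt(13.2,th);T=np.eye(4);T[:3,:3]=R;T[:3,3]=g-.164*R[:,2]
        print(th,seat,T[:3,3].round(3),proj((K,k1,T@Tc),ax+[0,0,seat]).round(0),proj((K,k1,T@Tc),ax+[0,0,seat+.02]).round(0))
d=np.array([np.cos(np.radians(-14.3)),np.sin(np.radians(-14.3)),0])
goto(np.array([.465,-.315,.10])-.06*d,-14.3,40)
E
```

```text
278.0783504014123 278.0783504014123 314.7319465271184 202.4970338081924 -0.0235512862422793
30 0.15 [0.455 0.087 0.226] [312.  40.] [311.  -2.]
30 0.17 [0.455 0.087 0.246] [312.  40.] [311.  -2.]
40 0.15 [0.432 0.082 0.21 ] [312.  50.] [312.  10.]
40 0.17 [0.432 0.082 0.23 ] [312.  50.] [312.  10.]
50 0.15 [0.413 0.077 0.189] [312.  65.] [312.  28.]
50 0.17 [0.413 0.077 0.209] [312.  65.] [312.  28.]
clock 0.1 delta [163.5, -273.8, 178.7] rot [-13.61, 38.47, 37.17] n 8.8
```

>>> send_rows(delta_pos=[[20, -34, 22], [41, -68, 45], [61, -103, 67], [82, -137, 89], [102, -171, 112], [123, -205, 134], [143, -240, 156], [163, -274, 179]], angular=[[-1.7, 4.8, 4.6], [-3.4, 9.6, 9.3], [-5.1, 14.4, 13.9], [-6.8, 19.2, 18.6], [-8.5, 24, 23.2], [-10.2, 28.8, 27.9], [-11.9, 33.6, 32.5], [-13.6, 38.5, 37.2]], jaw=[0, 0, 0, 0, 0, 0, 0, 0], squeeze=40)

```text
clock: 0.77
tcp_pos: [0.3005, -0.3138, 0.2487]
eef_rot: [[0.767, -0.213, 0.605], [-0.163, -0.977, -0.138], [0.621, 0.007, -0.784]]
contact_force: [2.5, 1.0, 1.0]
gripper_width: 0.0869
gripper_force: 0.0
```

Run:
```python
from h import *
s=manip.observe(); print(np.round(s['q'],1),s['tcp_pos'],np.round(s['joint_vel'],1)[:4])
d=np.array([np.cos(np.radians(-14.3)),np.sin(np.radians(-14.3)),0])
goto(np.array([.465,-.315,.10])-.06*d,-14.3,40)
C=cam('wrist');im=optics.get_image('wrist');cv2.imwrite('pics/w1.png',im);np.savez('w1.npz',E=C[2])
```

```text
[ 59.7  -3.7  -9.7 135.5 -56.8  27.3  -5.3] [ 0.30048169 -0.31378161  0.24870873] [ 26.5 -10.3 -51.5  40. ]
clock 0.77 delta [-17.5, -39.8, 15.2] rot [-0.93, 1.63, 1.81] n 1.1
```

View pics/w1.png

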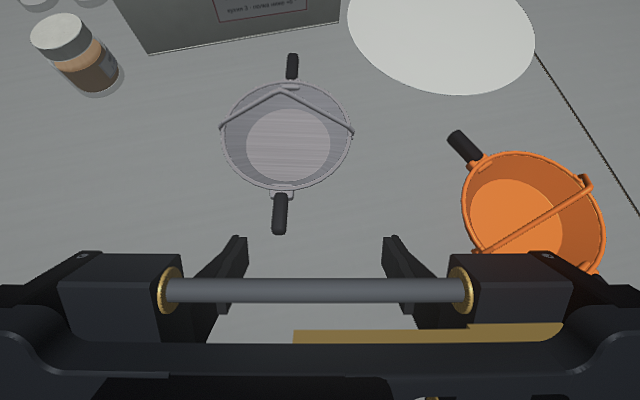

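The wrist view shows the near grip at (280,214), the far grip at (292,66) and the bail top at about (283,92). The orange look-alike is well to the right.

Run:
```python
from h import *
K,k1,_=cam('wrist');C=(K,k1,np.load('w1.npz')['E'])
a=onz(C,280,214,.025);b=onz(C,292,66,.025);d=b-a
print(a,b,np.linalg.norm(d),np.degrees(np.arctan2(d[1],d[0])),(a+b)/2, onz(C,283,92,.091))
y=np.degrees(np.arctan2(d[1],d[0]));d/=np.linalg.norm(d)
goto(a+[0,0,.06]-.02*d,y,30)
```

```text
[ 0.4684512  -0.31841294  0.025     ] [ 0.6551226  -0.36550832  0.025     ] 0.1925206186627053 -14.159681098224489 [ 0.5617869  -0.34196063  0.025     ] [ 0.55669952 -0.34354647  0.091     ]
clock 0.82 delta [37.2, -30.8, 54.8] rot [-1.05, -8.59, 1.35] n 1.8
```

>>> send_rows(delta_pos=[[9, -8, 14], [18, -16, 28], [28, -23, 42], [37, -31, 55], [37, -31, 55], [37, -31, 55], [37, -31, 55], [37, -31, 55]], angular=[[-0.3, -2.1, 0.3], [-0.5, -4.3, 0.7], [-0.8, -6.4, 1], [-1, -8.6, 1.4], [-1, -8.6, 1.4], [-1, -8.6, 1.4], [-1, -8.6, 1.4], [-1, -8.6, 1.4]], jaw=[0.2, 0.2, 0.2, 0.2, 0.2, 0.2, 0.2, 0.2])

```text
clock: 1.48
tcp_pos: [0.3694, -0.3008, 0.2309]
eef_rot: [[0.844, -0.239, 0.481], [-0.202, -0.971, -0.128], [0.498, 0.011, -0.867]]
contact_force: [-0.1, -0.7, -0.1]
gripper_width: 0.0704
gripper_force: 0.0
```

```bash
cat > grip.py <<'E'
from h import *
s=manip.observe(); print(np.round(s['q'],1),np.round(s['contact_force'],2))
C=cam('wrist');im=optics.get_image('wrist');cv2.imwrite('pics/w2.png',im)
g=cv2.cvtColor(im,cv2.COLOR_BGR2GRAY)
for P in([.4685,-.3184,.025],[.655,-.3655,.025]):
    p=proj(C,P).astype(int);x,y=p-45
    m=np.zeros_like(g);y=max(y,0);m[y:y+90,x+20:x+70]=cv2.inRange(g[y:y+90,x+20:x+70],0,70)
    n,l,st,ce=cv2.connectedComponentsWithStats(m)
    for i in range(1,n):
        if st[i,4]>40: print(p,st[i],ce[i],onz(C,*ce[i],.028).round(4))
E
python3 grip.py
```

```text
[ 54.2   2.9 -16.1 129.4 -28.6  22.6 -41.2] [-0.14 -0.66 -0.11]
[302 241] [292 215  22  51 816] [301.51960784 240.01715686] [ 0.4696 -0.318   0.028 ]
[302 241] [277 278  50   2 100] [301.5 278.5] [ 0.44  -0.311  0.028]
[305  42] [298  25  15  38 510] [305.42352941  43.3745098 ] [ 0.6518 -0.3647  0.028 ]
```

View pics/w2.png

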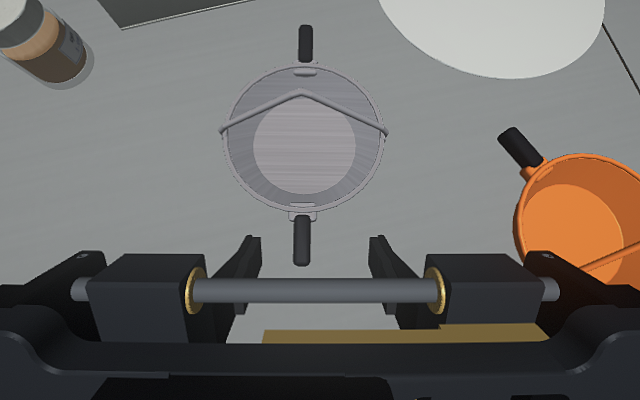

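The near grip is at (302,240) and the far grip at (305,43). The fingers straddle the near grip's line, so I'll descend and grasp.

Run:
```python
from h import *
goto([.4695,-.318,.026],-14.3,30)
```

```text
clock 1.53 delta [-14.5, -8.7, 64.1] rot [0.31, 0.15, 0.7] n 1.6
```

>>> send_rows(delta_pos=[[-7, -8.7, 15], [-14.5, -8.7, 32], [-14.5, -8.7, 50], [-14.5, -8.7, 64], [-14.5, -8.7, 64], [-14.5, -8.7, 64], [-14.5, -8.7, 64], [-14.5, -8.7, 64]], angular=[[0.3, 0.1, 0.7], [0.3, 0.1, 0.7], [0.3, 0.1, 0.7], [0.3, 0.1, 0.7], [0.3, 0.1, 0.7], [0.3, 0.1, 0.7], [0.3, 0.1, 0.7], [0.3, 0.1, 0.7]], jaw=[0.2, 0.2, 0.2, 0.2, 0.2, 0.3, 0.5, 0.7])

```text
clock: 2.2
tcp_pos: [0.3906, -0.2976, 0.1691]
eef_rot: [[0.839, -0.247, 0.484], [-0.213, -0.969, -0.124], [0.5, 0.001, -0.866]]
contact_force: [0.2, -0.6, -0.8]
gripper_width: 0.0571
gripper_force: 0.0
```

>>> send_rows(delta_pos=[[0, 0, 0], [0, 0, 0], [0, 0, 0], [0, 0, 0], [0, 0, 0], [0, 0, 0], [0, 0, 0], [0, 0, 0]], angular=[[0, 0, 0], [0, 0, 0], [0, 0, 0], [0, 0, 0], [0, 0, 0], [0, 0, 0], [0, 0, 0], [0, 0, 0]], jaw=[0.8, 0.9, 1, 1, 1, 1, 1, 1], squeeze=50)

```text
clock: 2.87
tcp_pos: [0.3907, -0.297, 0.1679]
eef_rot: [[0.84, -0.246, 0.483], [-0.213, -0.969, -0.122], [0.499, -0.0, -0.867]]
contact_force: [-0.8, 1.1, 0.3]
gripper_width: 0.0136
gripper_force: 50.5
```

Run:
```python
from h import *
s=manip.observe();print(np.round(s['contact_force'],2),s['gripper_width'],s['gripper_force'],(np.array(s['tcp_pos'])+.164*np.array(s['eef_rot'])[:,2]).round(4))
goto([.4695,-.318,.116],-14.3,30)
```

```text
[-0.83  1.13  0.3 ] 0.013560261253313279 50.47055674949661 [ 0.47   -0.3171  0.0258]
clock 2.87 delta [44.5, 0.8, -78.3] rot [-0.04, 0.09, 0.05] n 2.2
```

>>> send_rows(delta_pos=[[5, 0, -8], [11, 0, -19], [17, 0, -30], [24, 0, -42], [31, 0, -54], [38, 0, -66], [44, 0, -78], [44, 0, -78]], angular=[[0, 0, 0], [0, 0, 0], [0, 0, 0], [0, 0, 0], [0, 0, 0], [0, 0, 0], [0, 0, 0], [0, 0, 0]], jaw=[1, 1, 1, 1, 1, 1, 1, 1])

```text
clock: 3.53
tcp_pos: [0.3905, -0.2973, 0.2597]
eef_rot: [[0.839, -0.246, 0.485], [-0.212, -0.969, -0.125], [0.501, 0.002, -0.865]]
contact_force: [1.9, 0.2, -3.3]
gripper_width: 0.0134
gripper_force: 50.9
```

```bash
cat > st.py <<'E'
from h import *
s=manip.observe();R=np.array(s['eef_rot']);g=np.array(s['tcp_pos'])+.164*R[:,2]
print(s['clock'],'F',np.round(s['contact_force'],2),'M',np.round(s['ft_torque'],3),'w',round(s['gripper_width'],4),'gf',round(s['gripper_force'],1),'grasp',g.round(4),'yaw',np.degrees(np.arctan2(-R[0,1],R[1,1]))%360-180,'lean',np.degrees(np.arctan2(R[2,0],-R[2,2])),'q',np.round(s['q'],1))
E
python3 st.py
python3 - <<'E'
from h import *
cv2.imwrite('pics/w3.png',optics.get_image('wrist'))
f=Rt(13.2,0)[:,0];goto(np.array([.6265,.1275,.15])-(.094+.08)*f,13.2,30)
E
```

```text
3.5333 F [ 1.85  0.19 -3.31] M [ 0.315  1.144 -0.033] w 0.0134 gf 50.9 grasp [ 0.4701 -0.3177  0.1177] yaw -14.23795483299989 lean 30.077945469217298 q [ 50.2   1.4 -14.  126.6 -24.5  25.8 -48.3]
clock 3.58 delta [-71.8, -351.7, -80.8] rot [13.77, -0.0, -23.72] n 8.8
```

View pics/w3.png

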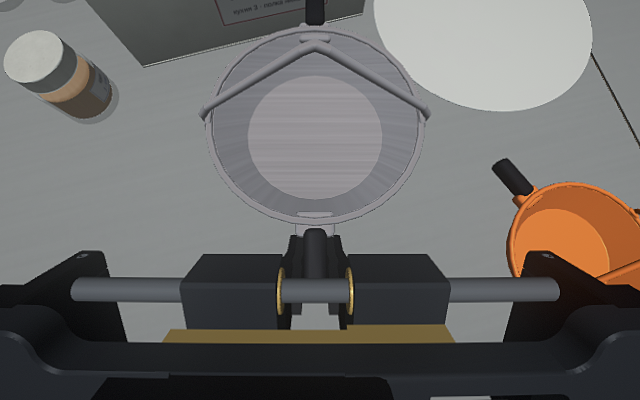

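The wrist view shows the pan held level-ish, with the bail apex at about (315,46) and the near rim at row 222.

```bash
cat > droop.py <<'E'
from h import *
im=cv2.imread('pics/w3.png');C=cam('wrist')
s=manip.observe();R=np.array(s['eef_rot']);g=np.array(s['tcp_pos'])+.164*R[:,2]
f=np.r_[R[:2,2],0];f/=np.linalg.norm(f);u=np.array([0,0,1.])
col=cv2.cvtColor(im,cv2.COLOR_BGR2GRAY)[25:75,313:317].mean(1).round(0).astype(int);print(list(zip(range(25,75,1),col)))
for dr in(0,2,4,6,8):
    a=np.radians(-dr);ff=f*np.cos(a)+u*np.sin(a);uu=u*np.cos(a)-f*np.sin(a)
    gp=g-.003*u*0
    pt=lambda x,z:proj(C,gp+ff*(x+.094)+uu*(z-.023)).round(1)
    print(dr,'bail',pt(0,.089),'near rim',pt(-.07,.028),'far rim',pt(.07,.028),'bail tophigher',(gp+ff*.094+uu*.066-g).round(4))
E
python3 droop.py
```

```text
[(25, np.int64(77)), (26, np.int64(149)), (27, np.int64(140)), (28, np.int64(143)), (29, np.int64(136)), (30, np.int64(101)), (31, np.int64(81)), (32, np.int64(112)), (33, np.int64(137)), (34, np.int64(143)), (35, np.int64(146)), (36, np.int64(147)), (37, np.int64(146)), (38, np.int64(140)), (39, np.int64(138)), (40, np.int64(138)), (41, np.int64(137)), (42, np.int64(139)), (43, np.int64(142)), (44, np.int64(145)), (45, np.int64(140)), (46, np.int64(125)), (47, np.int64(109)), (48, np.int64(92)), (49, np.int64(74)), (50, np.int64(56)), (51, np.int64(47)), (52, np.int64(107)), (53, np.int64(133)), (54, np.int64(130)), (55, np.int64(129)), (56, np.int64(128)), (57, np.int64(127)), (58, np.int64(126)), (59, np.int64(125)), (60, np.int64(126)), (61, np.int64(128)), (62, np.int64(128)), (63, np.int64(125)), (64, np.int64(126)), (65, np.int64(130)), (66, np.int64(133)), (67, np.int64(128)), (68, np.int64(129)), (69, np.int64(131)), (70, np.int64(135)), (71, np.int64(132)), (72, np.int64(130)), (73, np.int64(128)), (74, np.int64(126))]
0 bail [312.5  42.9] near rim [312.7 224.2] far rim [313.4  25.5] bail tophigher [ 0.0911 -0.0233  0.066 ]
2 bail [312.5  44.4] near rim [312.7 224.1] far rim [313.4  32. ] bail tophigher [ 0.0932 -0.0238  0.0627]
4 bail [312.6  46.1] near rim [312.7 224.1] far rim [313.4  38.3] bail tophigher [ 0.0953 -0.0244  0.0593]
6 bail [312.7  48. ] near rim [312.8 224.1] far rim [313.4  44.5] bail tophigher [ 0.0973 -0.0249  0.0558]
8 bail [312.7  50.2] near rim [312.8 224.2] far rim [313.4  50.7] bail tophigher [ 0.0991 -0.0253  0.0523]
```

Run:
```python
from h import *
f=Rt(13.2,0)[:,0];l=np.array([-f[1],f[0],0]);A=np.array([.6265,.1275,0])
g=A-.115*f-.12*l+[0,0,.16];print(g)
s=manip.observe();R=np.array(s['eef_rot']);p=np.array(s['tcp_pos'])
t,T=goto(g,13.2,30)
m=Rt(0,30)
g0=p+.164*R[:,2]; goto((g0+g)/2,-.5,30)
C=cam('wrist')
r=Rt(13.2,30);E=np.eye(4);E[:3,:3]=r;E[:3,3]=g-.164*r[:,2];E=E@np.array(optics.calibration('wrist')['T_tool_cam'])
print(proj((C[0],C[1],E),A+[0,0,.165]),proj((C[0],C[1],E),A+[0,0,.2]))
```

```text
[ 0.54194053 -0.01558982  0.16      ]
clock 3.58 delta [26.4, -272.3, -35.5] rot [13.77, -0.0, -23.72] n 6.6
clock 3.58 delta [11.3, -135.5, -18.9] rot [6.92, -0.01, -11.85] n 3.3
[132.64987514  88.16340861] [92.67371788 49.47070419]
```

>>> send_rows(delta_pos=[[1, -8, -5], [2, -22, -9], [4, -40, -12], [6, -60, -14], [7, -80, -16], [9, -100, -17], [10, -118, -18], [11, -135, -19]], angular=[[0.4, 0, -0.7], [1.1, 0, -1.9], [2, 0, -3.5], [3, 0, -5.2], [4.1, 0, -7], [5.1, 0, -8.8], [6, 0, -10.3], [6.9, 0, -11.9]], jaw=[1, 1, 1, 1, 1, 1, 1, 1])

```text
clock: 4.25
tcp_pos: [0.4239, -0.1637, 0.2798]
eef_rot: [[0.866, -0.004, 0.499], [-0.003, -1.0, -0.002], [0.499, -0.0, -0.867]]
contact_force: [-0.1, -0.1, -3.3]
gripper_width: 0.0136
gripper_force: 50.9
```

```bash
python3 st.py
python3 - <<'E'
from h import *
goto([.542,-.0156,.16],13.2,30)
E
```

```text
4.25 F [-0.12 -0.08 -3.29] M [ 0.037  1.292 -0.002] w 0.0136 gf 50.9 grasp [ 0.5058 -0.1639  0.1377] yaw -0.21608365773286664 lean 29.944907356390996 q [ 42.8  -4.8 -22.2 129.5 -24.9  28.7 -50.9]
clock 4.25 delta [43.8, -129.5, -0.4] rot [6.69, 0.05, -11.63] n 3.3
```

>>> send_rows(delta_pos=[[6, -18, 0], [12, -37, 0], [19, -56, 0], [26, -76, 0], [32, -95, 0], [38, -112, 0], [42, -124, 0], [44, -129.5, 0]], angular=[[0.9, 0, -1.6], [1.9, 0, -3.3], [2.9, 0, -5], [3.9, 0, -6.8], [4.9, 0, -8.5], [5.8, 0, -10], [6.4, 0, -11.1], [6.7, 0, -11.6]], jaw=[1, 1, 1, 1, 1, 1, 1, 1])

```text
clock: 4.92
tcp_pos: [0.4632, -0.0349, 0.3021]
eef_rot: [[0.844, 0.227, 0.486], [0.197, -0.974, 0.114], [0.5, -0.001, -0.866]]
contact_force: [0.2, 0.3, -3.3]
gripper_width: 0.0134
gripper_force: 50.9
```

>>> send_rows(delta_pos=[[0, 0, 0], [0, 0, 0], [0, 0, 0], [0, 0, 0], [0, 0, 0], [0, 0, 0], [0, 0, 0], [0, 0, 0]], angular=[[0, 0, 0], [0, 0, 0], [0, 0, 0], [0, 0, 0], [0, 0, 0], [0, 0, 0], [0, 0, 0], [0, 0, 0]], jaw=[1, 1, 1, 1, 1, 1, 1, 1])

```text
clock: 5.58
tcp_pos: [0.4626, -0.0372, 0.3017]
eef_rot: [[0.845, 0.223, 0.487], [0.193, -0.975, 0.112], [0.499, -0.001, -0.866]]
contact_force: [0.3, -0.2, -4.1]
gripper_width: 0.0138
gripper_force: 50.9
```

```bash
python3 st.py
python3 - <<'E'
from h import *
C=cam('wrist');im=optics.get_image('wrist');cv2.imwrite('pics/w4.png',im);np.savez('w4.npz',E=C[2])
b=optics.get_image('scene');cv2.imwrite('pics/s4.png',b)
a=cv2.resize(im[0:240,:400],(660,396));b=cv2.resize(b[130:190,250:340],None,fx=6.6,fy=6.6,interpolation=cv2.INTER_CUBIC)
a=cv2.resize(im[0:180,40:400],(800,400));cv2.imwrite('pics/w4c.png',a)
E
```

```text
5.5833 F [ 0.29 -0.18 -4.05] M [-0.253  1.235  0.041] w 0.0138 gf 50.9 grasp [ 0.5424 -0.0188  0.1596] yaw 12.886200445909765 lean 29.95533109836875 q [ 35.7  -5.7 -31.5 126.9 -22.2  30.8 -57.1]
```

View pics/w4c.png

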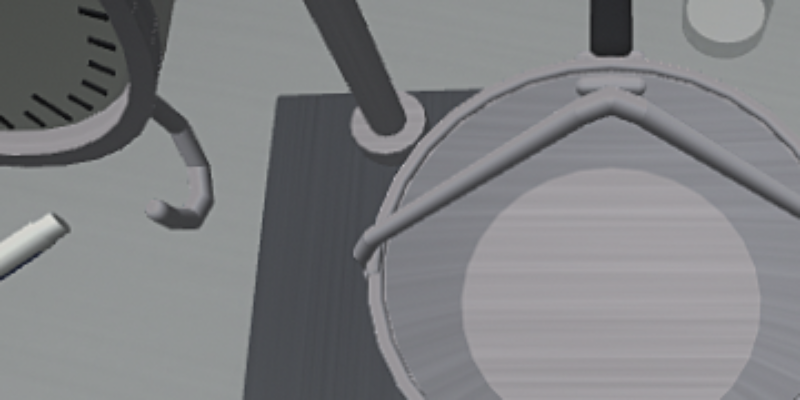

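The crop shows the hook, with its tip end at about (155,210), bottom at about (185,222) and back bend at about (207,190). It also shows the bail apex at about (612,97) and the foot's left edge.

Run:
```python
from h import *
K,k1,_=cam('wrist');C=(K,k1,np.load('w4.npz')['E'])
f=Rt(13.2,0)[:,0];l=np.array([-f[1],f[0],0]);A=np.array([.6265,.1275,0])
for n,p in dict(tip=(155,210),bot=(185,223),bend=(207,195),up=(186,137)).items():
    o,d=ray(C,p[0]/2.222+40,p[1]/2.222); t=(A-o)@l/(d@l); q=o+t*d; print(n,((q-A)@f).round(4),q[2].round(4))
for n,p in dict(plateBL=(277,95),edge=(244,395)).items():
    q=onz(C,p[0]/2.222+40,p[1]/2.222,.012); print(n,((q-A)@f).round(4),((q-A)@l).round(4))
q=C; o,d=ray(C,612/2.222+40,98/2.222)
s=manip.observe();R=np.array(s['eef_rot']);g=np.array(s['tcp_pos'])+.164*R[:,2]
for h in(.060,.0645,.066):
    z=g[2]+h; P=o+d*(z-o[2])/d[2]; print('bail',h,P.round(4),'rel grasp fwd',((P-g)@f).round(4),'lat',((P-g)@l).round(4), 'rel axis',((P-A)@f).round(4),((P-A)@l).round(4))
S=cam('scene')
```

```text
tip -0.0135 0.1775
bot -0.0101 0.1658
bend 0.0041 0.1586
up 0.015 0.1711
plateBL 0.175 0.0755
edge -0.0147 0.0713
bail 0.06 [0.6384 0.0013 0.2196] rel grasp fwd 0.0981 lat -0.0025 rel axis -0.0172 -0.1255
bail 0.0645 [6.345e-01 5.000e-04 2.241e-01] rel grasp fwd 0.094 lat -0.0024 rel axis -0.0213 -0.1255
bail 0.066 [6.331e-01 2.000e-04 2.256e-01] rel grasp fwd 0.0927 lat -0.0024 rel axis -0.0226 -0.1255
```

```bash
cat >> h.py <<'E'
YAW=13.6;F=Rt(YAW,0)[:,0];L=np.array([-F[1],F[0],0]);AX=np.array([.6265,.1275,0])
def bail(x,y,z): # grasp point for bail at stand x,y, world z
    g=AX+F*(x-.094)+L*(y+.0024); g[2]=z-.0645; print(g.round(4)); return goto(g,YAW,30)
E
python3 - <<'E'
from h import *
t,T=bail(-.030,-.06,.1845)
s=manip.observe();p=np.array(s['tcp_pos'])
bail(-.030,0,.1845)
E
```

```text
[0.5195 0.0424 0.12  ]
clock 5.68 delta [-27.4, -63.7, 30.0] rot [0.31, 0.04, -0.62] n 1.8
[0.5054 0.1007 0.12  ]
clock 5.68 delta [-28.0, -123.6, 29.7] rot [0.31, 0.04, -0.62] n 3.1
```

>>> send_rows(delta_pos=[[-3, -6, 4], [-7, -15, 9], [-11, -25, 14], [-15, -35, 19], [-19, -45, 23], [-23, -54, 27], [-26, -60, 29], [-27.4, -63.7, 30]], angular=[[0, 0, 0], [0, 0, -0.1], [0.1, 0, -0.2], [0.1, 0, -0.3], [0.2, 0, -0.4], [0.2, 0, -0.5], [0.3, 0, -0.6], [0.3, 0, -0.6]], jaw=[1, 1, 1, 1, 1, 1, 1, 1])

```text
clock: 6.35
tcp_pos: [0.4388, 0.0245, 0.261]
eef_rot: [[0.843, 0.237, 0.484], [0.205, -0.972, 0.118], [0.498, -0.001, -0.867]]
contact_force: [0.1, -0.8, -3.7]
gripper_width: 0.0135
gripper_force: 50.9
```

```bash
python3 st.py
python3 - <<'E'
from h import *
bail(-.030,0,.1845)
E
```

```text
6.35 F [ 0.07 -0.75 -3.73] M [-0.276  1.271  0.008] w 0.0135 gf 50.9 grasp [0.5181 0.0439 0.1187] yaw 13.693918565564587 lean 29.863718982314523 q [ 33.   -5.7 -38.3 132.3 -18.7  23.6 -67.1]
[0.5054 0.1007 0.12  ]
clock 6.35 delta [1.2, -58.4, -0.5] rot [-0.08, 0.14, 0.06] n 1.4
```

>>> send_rows(delta_pos=[[0, -6, 0], [0, -15, 0], [1, -24, -0.5], [1, -33, -0.5], [1, -42, -0.5], [1, -50, -0.5], [1, -56, -0.5], [1, -58.4, -0.5]], angular=[[0, 0, 0], [0, 0, 0], [0, 0, 0], [0, 0, 0], [0, 0, 0], [0, 0, 0], [0, 0, 0], [0, 0, 0]], jaw=[1, 1, 1, 1, 1, 1, 1, 1])

```text
clock: 7.02
tcp_pos: [0.4267, 0.081, 0.2633]
eef_rot: [[0.842, 0.236, 0.486], [0.204, -0.972, 0.118], [0.5, 0.0, -0.866]]
contact_force: [0.3, -0.1, -3.5]
gripper_width: 0.0132
gripper_force: 50.9
```

>>> send_rows(delta_pos=[[0, 0, 0], [0, 0, 0], [0, 0, 0], [0, 0, 0], [0, 0, 0], [0, 0, 0], [0, 0, 0], [0, 0, 0]], angular=[[0, 0, 0], [0, 0, 0], [0, 0, 0], [0, 0, 0], [0, 0, 0], [0, 0, 0], [0, 0, 0], [0, 0, 0]], jaw=[1, 1, 1, 1, 1, 1, 1, 1])

```text
clock: 7.68
tcp_pos: [0.4267, 0.08, 0.2629]
eef_rot: [[0.842, 0.235, 0.485], [0.203, -0.972, 0.117], [0.499, -0.0, -0.866]]
contact_force: [-1.2, -0.1, -4.0]
gripper_width: 0.0134
gripper_force: 50.9
```

```bash
python3 st.py
python3 - <<'E'
from h import *
C=cam('wrist');im=optics.get_image('wrist');np.savez('w5.npz',E=C[2])
cv2.imwrite('pics/w5.png',cv2.resize(im[0:100,215:415],None,fx=4,fy=4,interpolation=cv2.INTER_CUBIC))
for n,P in dict(seat=(0,.1635),tip=(-.014,.1775)).items(): print(n,proj(C,AX+F*P[0]+[0,0,P[1]]))
E
```

```text
7.6833 F [-1.15 -0.14 -4.  ] M [-0.258  1.261  0.024] w 0.0134 gf 50.9 grasp [0.5063 0.0992 0.1208] yaw 13.570776232143999 lean 29.952282635698786 q [ 32.6  -7.6 -46.2 132.7 -12.5  22.9 -81. ]
seat [313.42686164  28.78667185]
tip [313.3049174   29.29958795]
```

View pics/w5.png

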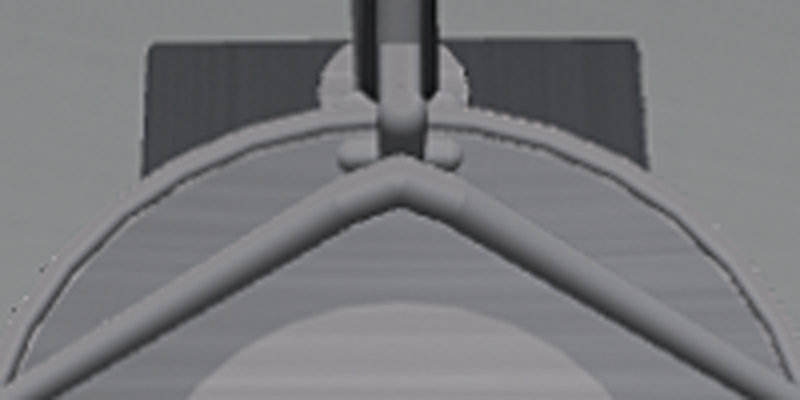

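The crop shows the hook wire at column 402, directly above the bail apex at (400,182). The foot's back edge is level, so lateral position and yaw are aligned. I'll insert in two steps.

>>> send_rows(delta_pos=[[1, 0, 0.5], [3, 0, 2], [5, 0, 3], [8, 0, 4.5], [10, 0, 6], [12, 0, 7], [14, 0, 8], [15, 0, 8.5]], angular=[[0, 0, 0], [0, 0, 0], [0, 0, 0], [0, 0, 0], [0, 0, 0], [0, 0, 0], [0, 0, 0], [0, 0, 0]], jaw=[1, 1, 1, 1, 1, 1, 1, 1])

```text
clock: 8.4
tcp_pos: [0.4438, 0.0842, 0.2631]
eef_rot: [[0.842, 0.235, 0.485], [0.203, -0.972, 0.117], [0.499, -0.0, -0.866]]
contact_force: [0.7, -0.1, -2.7]
gripper_width: 0.0138
gripper_force: 50.9
```

```bash
python3 st.py
python3 - <<'E'
from h import *
s=manip.observe();R=np.array(s['eef_rot']);g=np.array(s['tcp_pos'])+.164*R[:,2]
print('bail',((g-AX)@F+.094).round(4),((g-AX)@L-.0024).round(4),g[2]+.0645)
bail(0.001,-.0003,.1845)
E
```

```text
8.4 F [ 0.74 -0.14 -2.69] M [-0.284  1.268  0.053] w 0.0138 gf 50.9 grasp [0.5234 0.1034 0.1211] yaw 13.572962863550828 lean 29.96160848540023 q [ 34.3  -4.6 -48.6 130.6  -7.   22.6 -85.8]
bail -0.0118 -0.0016 0.18555813735568782
[0.5356 0.1077 0.12  ]
clock 8.4 delta [10.5, -1.3, 7.3] rot [-0.0, 0.04, -0.03] n 0.3
```

>>> send_rows(delta_pos=[[1, 0, 0.5], [2.5, 0, 1.5], [4, 0, 2.3], [6, 0, 3.5], [8, 0, 4.6], [9.5, 0, 5.5], [10.5, 0, 6.1], [11.2, 0, 6.5]], angular=[[0, 0, 0], [0, 0, 0], [0, 0, 0], [0, 0, 0], [0, 0, 0], [0, 0, 0], [0, 0, 0], [0, 0, 0]], jaw=[1, 1, 1, 1, 1, 1, 1, 1])

```text
clock: 9.07
tcp_pos: [0.4562, 0.0872, 0.2631]
eef_rot: [[0.842, 0.235, 0.485], [0.203, -0.972, 0.117], [0.499, -0.0, -0.866]]
contact_force: [0.2, 0.7, -2.6]
gripper_width: 0.0134
gripper_force: 50.9
```

```bash
python3 st.py
python3 - <<'E'
from h import *
C=cam('wrist');im=optics.get_image('wrist')
cv2.imwrite('pics/w6.png',cv2.resize(im[0:100,215:415],None,fx=4,fy=4,interpolation=cv2.INTER_CUBIC))
print(proj(C,AX+[0,0,.1845]),proj(C,AX-.014*F+[0,0,.1775]))
E
```

```text
9.0667 F [ 0.17  0.71 -2.56] M [-0.298  1.276 -0.032] w 0.0134 gf 50.9 grasp [0.5358 0.1065 0.121 ] yaw 13.57894808707988 lean 29.954490177201524 q [ 35.   -2.3 -49.9 129.1  -2.3  22.4 -89.9]
[313.41315842  47.64972108] [313.46991561  85.6723093 ]
```

View pics/w6.png

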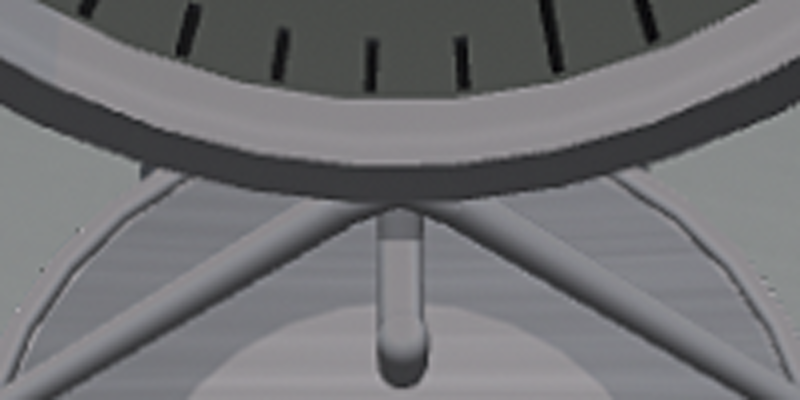

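The bail apex is now behind the hook's tip (tip at about (402,365) in the crop, bail at row 205), so it is inside the hook. I'll lower slowly.

>>> send_rows(delta_pos=[[-1, 0, 1.5], [-2, 0, 3.5], [-3.5, 0, 6], [-5, 0, 8.5], [-6, 0, 10.5], [-7.5, 0, 13], [-8.5, 0, 14.7], [-9, 0, 15.6]], angular=[[0, 0, 0], [0, 0, 0], [0, 0, 0], [0, 0, 0], [0, 0, 0], [0, 0, 0], [0, 0, 0], [0, 0, 0]], jaw=[1, 1, 1, 1, 1, 1, 1, 1])

```text
clock: 9.78
tcp_pos: [0.456, 0.0871, 0.2447]
eef_rot: [[0.842, 0.235, 0.485], [0.203, -0.972, 0.117], [0.499, -0.0, -0.867]]
contact_force: [-0.1, 0.0, -3.7]
gripper_width: 0.0134
gripper_force: 50.9
```

>>> send_rows(delta_pos=[[-1, 0, 1.7], [-2, 0, 3.5], [-3.2, 0, 5.6], [-4.5, 0, 7.8], [-5.7, 0, 10], [-6.7, 0, 11.7], [-7.3, 0, 12.7], [-7.5, 0, 13]], angular=[[0, 0, 0], [0, 0, 0], [0, 0, 0], [0, 0, 0], [0, 0, 0], [0, 0, 0], [0, 0, 0], [0, 0, 0]], jaw=[1, 1, 1, 1, 1, 1, 1, 1])

```text
clock: 10.45
tcp_pos: [0.4561, 0.0872, 0.2299]
eef_rot: [[0.842, 0.235, 0.485], [0.203, -0.972, 0.118], [0.499, -0.0, -0.866]]
contact_force: [-0.6, 0.4, -2.9]
gripper_width: 0.0137
gripper_force: 50.7
```

```bash
cat > favg.py <<'E'
from h import *
F_=[]
for i in range(6):
    im=optics.get_image('wrist'); s=manip.observe(); F_.append(np.r_[s['contact_force'],s['ft_torque']])
print('favg',np.mean(F_,0).round(2)); cv2.imwrite('pics/last.png',im)
E
python3 favg.py; python3 st.py
```

```text
favg [-0.3   0.08 -2.1  -0.2   0.96 -0.02]
10.75 F [-0.68 -0.34 -1.82] M [-0.185  0.949 -0.022] w 0.014 gf 50.7 grasp [0.5358 0.1064 0.0881] yaw 13.577217340742521 lean 29.975033008928754 q [  33.8    2.3  -50.3  130.8    9.8   17.9 -101. ]
```

>>> send_rows(delta_pos=[[-1, 0, 1.7], [-2.2, 0, 3.8], [-3.5, 0, 6.1], [-5, 0, 8.7], [-6.5, 0, 11.3], [-8, 0, 13.9], [-9.3, 0, 16], [-10, 0, 17.3]], angular=[[0, 0, 0], [0, 0, 0], [0, 0, 0], [0, 0, 0], [0, 0, 0], [0, 0, 0], [0, 0, 0], [0, 0, 0]], jaw=[1, 1, 1, 1, 1, 1, 1, 1])

```text
clock: 11.42
tcp_pos: [0.4561, 0.0872, 0.2098]
eef_rot: [[0.842, 0.235, 0.485], [0.203, -0.972, 0.118], [0.499, -0.0, -0.866]]
contact_force: [1.0, -0.8, 0.4]
gripper_width: 0.0136
gripper_force: 50.5
```

```bash
python3 favg.py; python3 st.py
```

```text
favg [ 0.23 -0.07 -0.6  -0.17  0.58 -0.06]
11.7167 F [ 1.31  0.96 -0.46] M [-0.179  0.608  0.018] w 0.0132 gf 50.5 grasp [0.5357 0.1064 0.0681] yaw 13.578670737603062 lean 29.967844097357336 q [  30.5    5.1  -47.8  131.8   19.2   15.6 -109.8]
```

>>> send_rows(delta_pos=[[-0.5, 0, 0.8], [-1, 0, 1.7], [-1.5, 0, 2.6], [-2, 0, 3.5], [-2.5, 0, 4.4], [-3, 0, 5.2], [-3.5, 0, 6], [-3.5, 0, 6]], angular=[[0, 0, 0], [0, 0, 0], [0, 0, 0], [0, 0, 0], [0, 0, 0], [0, 0, 0], [0, 0, 0], [0, 0, 0]], jaw=[1, 1, 1, 1, 1, 1, 1, 1])

```text
clock: 12.38
tcp_pos: [0.456, 0.0872, 0.203]
eef_rot: [[0.842, 0.235, 0.485], [0.203, -0.972, 0.117], [0.499, -0.0, -0.866]]
contact_force: [0.1, 0.3, 0.3]
gripper_width: 0.0136
gripper_force: 50.5
```

```bash
sed -i 's/range(6)/range(16)/' favg.py; python3 favg.py; python3 st.py
python3 - <<'E'
from h import *
a=cv2.imread('pics/last.png');b=optics.get_image('scene')
x=cv2.resize(a[0:200,160:460],(400,267)); y=cv2.resize(b[120:220,240:390],(400,267),interpolation=cv2.INTER_CUBIC)
cv2.imwrite('pics/m7.png',np.hstack([x,y]))
E
```

```text
favg [ 0.5  -0.09  0.14 -0.11  0.45 -0.05]
13.1833 F [ 0.38 -0.15  0.23] M [-0.075  0.411 -0.054] w 0.0134 gf 50.5 grasp [0.5356 0.1064 0.061 ] yaw 13.578609913699637 lean 29.9556551840893 q [  28.9    6.   -46.3  132.1   22.6   14.8 -113. ]
```

View pics/m7.png

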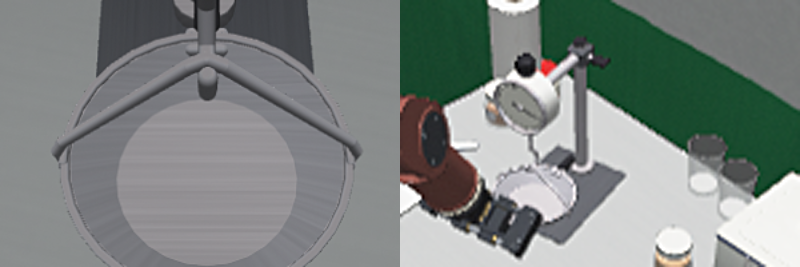

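The left view shows the bail apex in the hook with the tip in front of it. The right view shows the pan hanging and the needle turned. The tool's vertical force is about 0, so the spring carries the weight. I'll relax the grip, then open.

>>> send_rows(delta_pos=[[0, 0, 0], [0, 0, 0], [0, 0, 0], [0, 0, 0], [0, 0, 0], [0, 0, 0], [0, 0, 0], [0, 0, 0]], angular=[[0, 0, 0], [0, 0, 0], [0, 0, 0], [0, 0, 0], [0, 0, 0], [0, 0, 0], [0, 0, 0], [0, 0, 0]], jaw=[1, 1, 1, 1, 1, 1, 1, 1], squeeze=4)

```text
clock: 13.9
tcp_pos: [0.456, 0.0871, 0.2031]
eef_rot: [[0.842, 0.235, 0.485], [0.203, -0.972, 0.117], [0.499, -0.0, -0.866]]
contact_force: [0.4, -0.0, 0.9]
gripper_width: 0.0138
gripper_force: 4.4
```

```bash
sed -i 's/range(16)/range(10)/' favg.py; python3 favg.py; python3 st.py
```

```text
favg [ 0.15  0.18  0.28 -0.11  0.5   0.02]
14.4 F [ 0.46  0.23 -0.14] M [-0.112  0.482  0.048] w 0.0138 gf 4.3 grasp [0.5355 0.1064 0.061 ] yaw 13.58104352032197 lean 29.95174848948302 q [  28.9    6.   -46.3  132.1   22.6   14.8 -113. ]
```

>>> send_rows(delta_pos=[[0.4, 0, -0.6], [0.7, 0, -1.3], [0.7, 0, -1.3], [0.7, 0, -1.3], [0.7, 0, -1.3], [0.7, 0, -1.3], [0.7, 0, -1.3], [0.7, 0, -1.3]], angular=[[0, 0, 0], [0, 0, 0], [0, 0, 0], [0, 0, 0], [0, 0, 0], [0, 0, 0], [0, 0, 0], [0, 0, 0]], jaw=[1, 1, 1, 0.8, 0.75, 0.7, 0.65, 0.6])

```text
clock: 15.07
tcp_pos: [0.4559, 0.0871, 0.2046]
eef_rot: [[0.842, 0.235, 0.485], [0.203, -0.972, 0.117], [0.499, -0.0, -0.866]]
contact_force: [0.7, -1.0, 0.4]
gripper_width: 0.0302
gripper_force: 0.0
```

```bash
python3 st.py; python3 favg.py
```

```text
15.0667 F [ 0.68 -0.99  0.37] M [-0.141  0.565  0.079] w 0.0302 gf 0.0 grasp [0.5355 0.1064 0.0625] yaw 13.581029589959627 lean 29.953463590964756 q [  29.2    5.8  -46.7  132.1   21.9   14.9 -112.3]
favg [-0.06 -0.2   0.11 -0.13  0.57 -0.  ]
```

Released, with the force unchanged. I'll withdraw straight up and look at the dial.

>>> send_rows(delta_pos=[[0, 0, 0], [0, 0, 0], [4, 0, -7], [14, 0, -24], [28, 0, -48], [45, 0, -78], [62, 0, -107], [77.5, 0, -134]], angular=[[0, 0, 0], [0, 0, 0], [0, 0, 0], [0, 0, 0], [0, 0, 0], [0, 0, 0], [0, 0, 0], [0, 0, 0]], jaw=[0.45, 0.45, 0.45, 0.45, 0.45, 0.45, 0.45, 0.45])

```text
clock: 16.23
tcp_pos: [0.4559, 0.0875, 0.3616]
eef_rot: [[0.841, 0.235, 0.487], [0.204, -0.972, 0.118], [0.501, -0.0, -0.866]]
contact_force: [1.1, -0.5, -0.1]
gripper_width: 0.0479
gripper_force: 0.0
```

>>> send_rows(delta_pos=[[0, 0, 0], [0, 0, 0], [0, 0, 0], [0, 0, 0], [0, 0, 0], [0, 0, 0], [0, 0, 0], [0, 0, 0]], angular=[[0, 0, 0], [0, 0, 0], [0, 0, 0], [0, 0, 0], [0, 0, 0], [0, 0, 0], [0, 0, 0], [0, 0, 0]], jaw=[0.45, 0.45, 0.45, 0.45, 0.45, 0.45, 0.45, 0.45])

```text
clock: 16.9
tcp_pos: [0.4561, 0.0872, 0.3589]
eef_rot: [[0.843, 0.235, 0.485], [0.203, -0.972, 0.118], [0.499, -0.001, -0.867]]
contact_force: [-0.3, 0.3, 0.0]
gripper_width: 0.048
gripper_force: 0.0
```

```bash
python3 st.py
cat > dial.py <<'E'
from h import *
import sys
def rect(C,im,x=-.0195,off=(0,0),S=5,c=None):
    # rectify the dial plane (stand x = const), viewed from front: right = -L, down=-z
    n=60*S; uu,vv=np.meshgrid(np.arange(n),np.arange(n)); 
    P=(AX+F*x+[0,0,.258])[None,None]+(-L)*((uu-n/2)/S/1000+off[0])[...,None]*1.6+np.array([0,0,-1])*((vv-n/2)/S/1000+off[1])[...,None]*1.6
    K,k1,E=C;Ei=np.linalg.inv(E);q=P@Ei[:3,:3].T+Ei[:3,3];xy=q[...,:2]/q[...,2:];r2=(xy**2).sum(-1,keepdims=True);xy=xy*(1+k1*r2)
    m=(xy*[K[0,0],K[1,1]]+[K[0,2],K[1,2]]).astype(np.float32)
    return cv2.remap(im,m[...,0],m[...,1],cv2.INTER_CUBIC)
if __name__=='__main__':
    C=cam('wrist');im=optics.get_image('wrist');cv2.imwrite('pics/d_raw.png',im);np.savez('d.npz',E=C[2])
    r=rect(C,im);cv2.imwrite('pics/d1.png',np.hstack([cv2.resize(r,(400,400)),cv2.resize(im[0:200,215:415],(400,400))]))
E
python3 dial.py
```

```text
16.9 F [-0.26  0.28  0.04] M [-0.163  0.551 -0.003] w 0.048 gf 0.0 grasp [0.5356 0.1064 0.2168] yaw 13.583445063014238 lean 29.91169730876042 q [ 37.7 -12.8 -47.4 122.8 -17.5  36.9 -76.6]
```

View pics/d1.png

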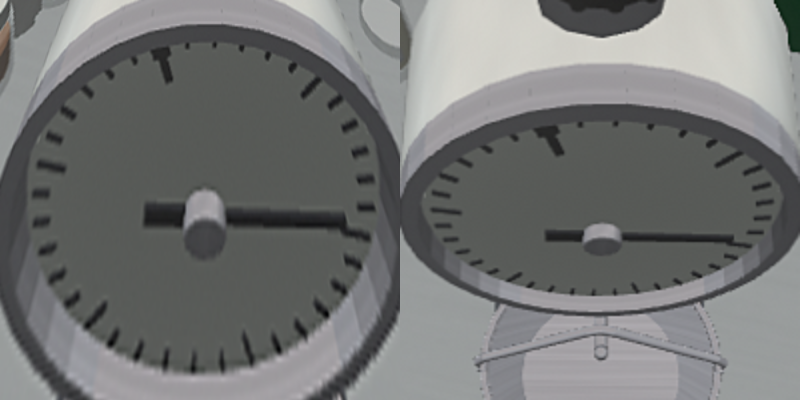

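The rectified dial view shows the zero mark at about (160,62), the needle running from tail (147,213) to tip (345,218), and the hub at about (204,212). The pan hangs on the hook below. The zero mark is therefore at about -17° and the needle at about 92°, so the dial needs about +109° and the knob about +54°.

Run:
```python
from h import *
C=cam('wrist');K,k1,_=C;C=(K,k1,np.load('d.npz')['E']);im=cv2.imread('pics/d_raw.png')
# angle measurement in the needle plane, via ray/plane, centre from needle hub line
def pl(u,v,x=-.0195):
    o,d=ray(C,u,v);t=((AX+F*x-o)@F)/(d@F);q=o+t*d;return np.array([-(q-AX)@L,q[2]-.258])
g=cv2.cvtColor(im,cv2.COLOR_BGR2GRAY)
m=cv2.inRange(g[55:160,215:415],0,50);n,l,st,ce=cv2.connectedComponentsWithStats(m)
ce=ce+[215,55]
T=[]
for i in range(1,n):
    if st[i,4]>=4:
        q=pl(*ce[i]); print(st[i].tolist(),ce[i].round(1),(q*1000).round(1))
        if 3<st[i,4]<40: T.append(q)
T=np.array(T)
# zero mark outer/inner, needle points from raw crop (x/2+215,y/2)
for nm,p in dict(zin=(558,153),zout=(546,131),tip=(737,239),tail=(547,236)).items(): print(nm,(pl((p[0]-400)/2+215,p[1]/2)*1000).round(1))
p1=manip.observe()['tcp_pos']
goto([.53,.1051,.40],40,8)
```

```text
[89, 6, 2, 3, 5] [304.6  61.8] [-3.2 37.2]
[107, 6, 2, 2, 4] [322.5  61.5] [ 3.4 37.3]
[124, 7, 3, 3, 8] [339.9  62.9] [ 9.9 36.6]
[67, 8, 15, 15, 101] [290.   68.4] [-8.9 33.5]
[140, 10, 3, 4, 9] [355.9  66.4] [16.1 34.7]
[56, 12, 3, 3, 6] [272.   68.2] [-15.8  33.7]
[153, 15, 6, 4, 13] [370.4  71.2] [22.1 32. ]
[41, 18, 5, 3, 10] [258.2  74. ] [-21.7  30.4]
[158, 21, 13, 8, 29] [379.   79.1] [26.5 27.2]
[29, 24, 7, 4, 12] [247.   80.8] [-27.1  26.2]
[172, 28, 9, 5, 19] [390.8  84.6] [32.3 23.7]
[20, 32, 9, 4, 18] [239.   88.5] [-31.8  21.1]
[176, 36, 9, 4, 15] [395.3  92.8] [35.8 17.9]
[16, 41, 9, 3, 14] [235.3  96.8] [-35.  15.]
[178, 45, 9, 3, 13] [396.8 100.9] [38.3 11.6]
[16, 49, 14, 3, 20] [237.5 105.2] [-35.9   8.1]
[177, 53, 8, 2, 11] [396.2 108.7] [39.9  5. ]
[18, 57, 7, 2, 13] [235.8 112.5] [-38.5   1.6]
[73, 61, 19, 5, 79] [297.  117.6] [-8.5 -3.6]
[174, 61, 8, 1, 8] [392.5 116. ] [39.9 -1.9]
[111, 62, 65, 7, 192] [355.7 119. ] [21.7 -5. ]
[22, 64, 7, 2, 11] [239.6 119.4] [-38.4  -5.2]
[28, 70, 7, 2, 8] [246.  125.5] [-36.7 -11.9]
[162, 72, 7, 3, 11] [379.8 128.1] [ 36.5 -15. ]
[36, 75, 5, 3, 8] [253.1 130.9] [-34.2 -18.2]
[155, 77, 5, 3, 9] [372. 133.] [ 33.4 -20.9]
[44, 80, 5, 2, 6] [261.  135.5] [-30.8 -24.1]
[53, 81, 8, 5, 16] [271.9 138.2] [-25.  -27.7]
[146, 81, 5, 3, 9] [363. 137.] [ 29.1 -26.2]
[137, 84, 4, 3, 7] [353.3 140.3] [ 23.9 -30.7]
[64, 86, 3, 3, 7] [280. 142.] [-20.8 -33.1]
[116, 87, 4, 5, 7] [332.3 144. ] [ 11.5 -36.2]
[127, 87, 3, 3, 5] [343.2 142.8] [ 18.2 -34.4]
[74, 88, 3, 3, 5] [290.2 144.2] [-14.8 -36.4]
[85, 89, 2, 3, 4] [300.8 145.2] [ -8.3 -38.1]
zin [-7.7 28.8]
zout [-9.5 35.2]
tip [36.2 -5.5]
tail [-12.9  -4. ]
clock 16.95 delta [149.6, 9.9, -148.5] rot [8.61, -21.54, -25.15] n 5.1
```

>>> send_rows(delta_pos=[[18, 1, -20], [37, 2, -40], [56, 4, -60], [75, 5, -80], [94, 6, -100], [115, 8, -120], [135, 9, -136], [149.6, 10, -148.5]], angular=[[0.5, -1, -1.5], [1.2, -3, -4], [2.4, -6, -7], [3.6, -9, -10.5], [4.8, -12, -14], [6, -15, -17.5], [7.3, -18.3, -21.3], [8.6, -21.5, -25]], jaw=[0.2, 0.2, 0.2, 0.2, 0.2, 0.2, 0.2, 0.2])

```text
clock: 17.62
tcp_pos: [0.5131, 0.0899, 0.565]
eef_rot: [[0.759, 0.642, 0.107], [0.636, -0.767, 0.089], [0.139, 0.001, -0.99]]
contact_force: [-0.3, 0.2, 0.6]
gripper_width: 0.0695
gripper_force: 0.0
```

```bash
python3 st.py
python3 - <<'E'
from h import *
goto([.6265,.1265,.40],67.6,0)
E
```

```text
17.6167 F [-0.29  0.16  0.56] M [-0.059  0.123 -0.007] w 0.0695 gf 0.0 grasp [0.5308 0.1045 0.4026] yaw 39.95899947531308 lean 8.016965182232232 q [ 34.3   1.7 -48.3  86.7  -2.2  85.  -63.9]
clock 17.62 delta [109.1, 44.8, 16.4] rot [1.99, -7.85, -27.59] n 4.0
```

>>> send_rows(delta_pos=[[14, 6, 2], [30, 12, 4], [48, 20, 7], [66, 27, 10], [82, 34, 12], [97, 40, 15], [109, 45, 16], [109, 45, 16]], angular=[[0.3, -1, -3.5], [0.5, -2, -7], [0.9, -3.5, -12], [1.2, -4.8, -17], [1.5, -6, -21.5], [1.8, -7.2, -25.5], [2, -7.9, -27.6], [2, -7.9, -27.6]], jaw=[0.3, 0.3, 0.3, 0.3, 0.3, 0.3, 0.3, 0.3])

```text
clock: 18.28
tcp_pos: [0.6279, 0.1268, 0.5602]
eef_rot: [[0.38, 0.925, -0.004], [0.925, -0.38, 0.002], [0.0, -0.004, -1.0]]
contact_force: [1.4, 0.0, -0.3]
gripper_width: 0.0609
gripper_force: 0.0
```

```bash
python3 st.py
python3 - <<'E'
from h import *
C=cam('wrist');im=optics.get_image('wrist');cv2.imwrite('pics/k1.png',im)
p=proj(C,[.6265,.1268,.336]).astype(int);print(p)
g=cv2.cvtColor(im,cv2.COLOR_BGR2GRAY);x,y=p-60
m=np.zeros_like(g);m[y:y+120,x:x+120]=cv2.inRange(g[y:y+120,x:x+120],0,60)
n,l,st,ce=cv2.connectedComponentsWithStats(m)
for i in range(1,n):
    if st[i,4]>100:
        cn=max(cv2.findContours((l==i).astype(np.uint8),0,2)[0],key=len);(u,v),r=cv2.minEnclosingCircle(cn)
        print(st[i],ce[i],(u,v,r),onz(C,*ce[i],.334).round(4))
goto([.6265,.1268,.332],67.6,0)
E
```

```text
18.2833 F [ 1.37  0.04 -0.28] M [-0.042 -0.084 -0.016] w 0.0609 gf 0.0 grasp [0.6273 0.127  0.3962] yaw 67.63554250159606 lean 0.0048824676208502945 q [ 19.3  23.5 -51.5  67.3  18.2  97.3 -49.8]
[313 224]
[295 198  39  43 521] [314.61420345 213.76583493] (314.2459411621094, 218.86044311523438, 21.141067504882812) [0.6307 0.134  0.334 ]
[ 253  235  120   46 1197] [303.53299916 259.99665831] (312.5, 257.5, 63.612205505371094) [0.6065 0.0995 0.334 ]
clock 18.33 delta [-0.2, -0.1, 64.8] rot [-0.19, -0.05, -0.08] n 1.6
```

View pics/k1.png

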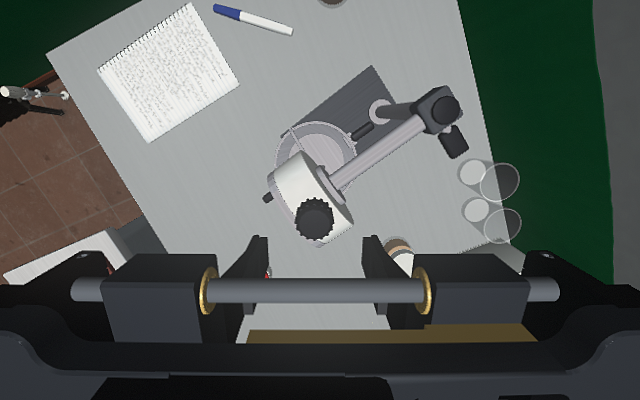

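The wrist view shows the knob at (314,219), centred between the fingers at (265/363). I have now viewed 12 pictures, over the limit of 10, so I'll view no more and work from numbers only.

>>> send_rows(delta_pos=[[0, 0, 8], [0, 0, 20], [0, 0, 34], [0, 0, 47], [0, 0, 57], [0, 0, 63], [0, 0, 64.5], [0, 0, 64.5]], angular=[[0, 0, 0], [0, 0, 0], [0, 0, 0], [0, 0, 0], [0, 0, 0], [0, 0, 0], [0, 0, 0], [0, 0, 0]], jaw=[0.3, 0.3, 0.3, 0.3, 0.3, 0.3, 0.3, 0.5])

```text
clock: 19.0
tcp_pos: [0.6256, 0.1263, 0.4977]
eef_rot: [[0.383, 0.924, -0.001], [0.924, -0.383, 0.0], [0.0, -0.001, -1.0]]
contact_force: [0.0, 0.2, 0.4]
gripper_width: 0.0587
gripper_force: 0.0
```

>>> send_rows(delta_pos=[[0, 0, 0], [0, 0, 0], [0, 0, 0], [0, 0, 0], [0, 0, 0], [0, 0, 0], [0, 0, 0], [0, 0, 0]], angular=[[0, 0, 0], [0, 0, 0], [0, 0, 0], [0, 0, 0], [0, 0, 0], [0, 0, 0], [0, 0, 0], [0, 0, 0]], jaw=[0.55, 0.6, 0.65, 0.7, 0.8, 0.8, 0.8, 0.8], squeeze=15)

```text
clock: 19.67
tcp_pos: [0.6261, 0.1265, 0.498]
eef_rot: [[0.383, 0.924, 0.001], [0.924, -0.383, 0.001], [0.001, 0.0, -1.0]]
contact_force: [4.7, 1.9, 1.4]
gripper_width: 0.0292
gripper_force: 15.0
```

```bash
python3 st.py
```

```text
19.6667 F [4.73 1.85 1.39] M [-0.026 -0.921 -0.027] w 0.0292 gf 15.0 grasp [0.6262 0.1266 0.334 ] yaw 67.48918550481207 lean 0.06067984924056702 q [ 21.2  23.5 -51.5  74.8  18.1  90.  -50.4]
```

>>> send_rows(delta_pos=[[0, 0.5, 0], [0, 1, 0], [0, 1, 0], [0, 1, 0], [0, 1, 0], [0, 1, 0], [0, 1, 0], [0, 1, 0]], angular=[[0, 0, 1], [0, 0, 3], [0, 0, 6.5], [0, 0, 10.5], [0, 0, 15], [0, 0, 19.5], [0, 0, 24], [0, 0, 28]], jaw=[0.8, 0.8, 0.8, 0.8, 0.8, 0.8, 0.8, 0.8])

```text
clock: 20.33
tcp_pos: [0.626, 0.127, 0.4979]
eef_rot: [[0.774, 0.633, -0.002], [0.633, -0.774, 0.001], [-0.001, -0.002, -1.0]]
contact_force: [-3.0, 2.1, 3.1]
gripper_width: 0.0293
gripper_force: 15.0
```

>>> send_rows(delta_pos=[[0, 0, 0], [0, 0, 0], [0, 0, 0], [0, 0, 0], [0, 0, 0], [0, 0, 0], [0, 0, 0], [0, 0, 0]], angular=[[0, 0, 4], [0, 0, 8], [0, 0, 12], [0, 0, 16], [0, 0, 20], [0, 0, 23.5], [0, 0, 25.5], [0, 0, 26]], jaw=[0.8, 0.8, 0.8, 0.8, 0.8, 0.8, 0.8, 0.8])

```text
clock: 21.0
tcp_pos: [0.6257, 0.1276, 0.4979]
eef_rot: [[0.972, 0.233, -0.003], [0.233, -0.972, 0.002], [-0.002, -0.002, -1.0]]
contact_force: [-4.7, 3.0, 5.0]
gripper_width: 0.0294
gripper_force: 15.0
```

```bash
python3 st.py
```

```text
21.0 F [-4.72  2.99  4.98] M [0.712 1.116 0.03 ] w 0.0294 gf 15.0 grasp [0.6253 0.1278 0.3339] yaw 13.474002122058891 lean -0.1250320193510118 q [  15.4   21.1  -42.3   75.1   13.9   89.1 -101.7]
```

>>> send_rows(delta_pos=[[0, 0, 0], [0, 0, 0], [0, 0, 0], [0, 0, -5], [0, 0, -18], [0, 0, -35], [0, 0, -52], [0, 0, -66]], angular=[[0, 0, 0], [0, 0, 0], [0, 0, 0], [0, 0, 0], [0, 0, 0], [0, 0, 0], [0, 0, 0], [0, 0, 0]], jaw=[0.5, 0.4, 0.3, 0.3, 0.3, 0.3, 0.3, 0.3])

```text
clock: 21.67
tcp_pos: [0.6268, 0.1258, 0.5652]
eef_rot: [[0.972, 0.233, 0.0], [0.233, -0.972, 0.001], [0.0, -0.001, -1.0]]
contact_force: [-0.3, 0.7, 0.9]
gripper_width: 0.0602
gripper_force: 0.0
```

```bash
python3 st.py
python3 - <<'E'
from h import *
goto([.53,.1051,.38],13.6,20)
goto([.5356,.1064,.217],13.6,30)
E
```

```text
21.6667 F [-0.29  0.71  0.95] M [0.024 0.005 0.046] w 0.0602 gf 0.0 grasp [0.6268 0.1259 0.4012] yaw 13.481930702584378 lean 0.01702258407629129 q [  14.    21.1  -42.3   67.2   14.1   96.6 -101.2]
clock 21.67 delta [-155.0, -2.3, 31.1] rot [-0.01, 19.98, -0.12] n 3.8
clock 21.67 delta [-175.3, -2.1, 206.1] rot [-0.0, 29.98, -0.12] n 6.5
```

>>> send_rows(delta_pos=[[-20, 0, 3], [-55, -1, 8], [-90, -1, 16], [-125, -2, 24], [-155, -2, 40], [-165, -2, 70], [-170, -2, 105], [-174, -2, 140]], angular=[[0, 2, 0], [0, 6, 0], [0, 11, 0], [0, 16, 0], [0, 20, 0], [0, 24, 0], [0, 28, 0], [0, 30, 0]], jaw=[0.3, 0.3, 0.3, 0.3, 0.3, 0.3, 0.3, 0.3])

```text
clock: 22.33
tcp_pos: [0.4559, 0.0868, 0.4239]
eef_rot: [[0.839, 0.231, 0.493], [0.201, -0.973, 0.115], [0.506, 0.003, -0.863]]
contact_force: [1.6, 0.6, -0.3]
gripper_width: 0.0606
gripper_force: 0.0
```

Run:
```python
from h import *
goto([.5356,.1064,.217],13.6,30)
```

```text
clock 22.33 delta [-32.7, -0.5, 56.0] rot [0.26, -0.38, -0.11] n 1.6
```

>>> send_rows(delta_pos=[[-8, 0, 14], [-17, 0, 28], [-25, 0, 42], [-32.7, 0, 56], [-32.7, 0, 56], [-32.7, 0, 56], [-32.7, 0, 56], [-32.7, 0, 56]], angular=[[0.3, -0.4, 0], [0.3, -0.4, 0], [0.3, -0.4, 0], [0.3, -0.4, 0], [0.3, -0.4, 0], [0.3, -0.4, 0], [0.3, -0.4, 0], [0.3, -0.4, 0]], jaw=[0.3, 0.3, 0.3, 0.3, 0.3, 0.3, 0.3, 0.3])

```text
clock: 23.0
tcp_pos: [0.4572, 0.0876, 0.3603]
eef_rot: [[0.845, 0.236, 0.48], [0.203, -0.972, 0.121], [0.495, -0.005, -0.869]]
contact_force: [-0.4, 0.3, 0.8]
gripper_width: 0.0611
gripper_force: 0.0
```

```bash
cat > meas.py <<'E'
from h import *
C=cam('wrist');im=optics.get_image('wrist');cv2.imwrite('pics/d2.png',im)
def pl(u,v,x=-.0195):
    o,d=ray(C,u,v);t=((AX+F*x-o)@F)/(d@F);q=o+t*d;return np.array([-(q-AX)@L,q[2]-.258])*1000
g=cv2.cvtColor(im,cv2.COLOR_BGR2GRAY)
m=cv2.inRange(g[50:165,215:415],0,50);n,l,st,ce=cv2.connectedComponentsWithStats(m)
ce=ce+[215,50];a=[]
for i in range(1,n):
    q=pl(*ce[i]); c=q-[.7,-.4]
    if st[i,4]>=4 and np.hypot(*c)<45: a.append((np.degrees(np.arctan2(c[0],c[1])).round(1),np.hypot(*c).round(1),int(st[i,4]),st[i,:4].tolist()))
for x in sorted(a): print(*x)
print(*[''.join('%4d'%v for v in r) for r in g[104:132:1,360:402:2]],sep='\n')
E
python3 meas.py
```

```text
-168.7 39.1 4 [89, 96, 2, 3]
-158.5 39.2 5 [78, 95, 3, 3]
-148.6 37.2 11 [68, 91, 5, 5]
-138.7 39.4 7 [57, 90, 4, 3]
-129.0 39.4 9 [48, 87, 5, 3]
-119.0 39.2 8 [39, 83, 6, 2]
-109.3 9.8 76 [75, 68, 18, 5]
-109.1 39.3 8 [31, 78, 7, 2]
-99.2 38.9 10 [25, 72, 7, 2]
-89.0 37.7 14 [20, 66, 14, 1]
-79.1 39.4 10 [18, 58, 8, 2]
-68.7 39.2 11 [18, 50, 8, 3]
-58.5 39.0 16 [21, 41, 9, 4]
-48.4 38.5 14 [29, 34, 7, 4]
-38.1 38.1 10 [41, 27, 5, 4]
-27.8 36.4 21 [54, 22, 9, 7]
-17.9 37.8 6 [70, 17, 3, 3]
-7.7 37.7 4 [88, 15, 2, 2]
1.9 38.0 4 [105, 14, 2, 2]
11.9 38.1 5 [122, 15, 3, 2]
21.7 38.3 7 [138, 18, 4, 3]
31.3 37.2 27 [147, 22, 10, 8]
41.0 39.2 13 [164, 27, 6, 5]
50.8 39.7 16 [172, 34, 9, 5]
60.4 39.6 17 [177, 42, 9, 4]
70.2 39.5 12 [179, 51, 9, 2]
80.0 39.0 12 [179, 59, 8, 2]
89.9 36.6 67 [162, 64, 23, 5]
99.8 38.5 10 [171, 72, 8, 2]
102.4 20.2 167 [113, 69, 55, 4]
110.0 38.6 10 [165, 78, 7, 2]
120.2 38.1 8 [157, 83, 6, 2]
130.4 38.2 8 [149, 87, 5, 3]
140.5 38.2 9 [140, 90, 5, 3]
151.0 37.4 10 [129, 91, 5, 5]
161.1 38.9 4 [121, 95, 2, 3]
  88  89  89  89  90  89  89  90  89  89  89  89  89 
[... 1626 characters left out ...]
  31  93  86  87  89
  92  93  93  92  92  93  93  93  94  91  90  92  90  83  85  83  61 101  86  88  90
  90  90  90  91  90  90  90  91  91  92  91  92  91  92  93  94  92 109  84  88  91
  90  90  90  89  90  90  90  89  90  89  94  93  92  90  90  90 108 109  84  90  91
  90  89  89  91  90  89  89  90  89  91  68  85  97  93  89  97 109 107  83  91  90
  89  90  91  89  90  90  90  90  90  91  33  47  56  69  87 108 108 109  86  91  88
  90  90  89  90  89  90  90  90  90  91  66  34  25  42 101 109 107 109  87  89  85
  89  90  90  90  90  90  91  92  90  91  90  88  85 103 106 107 107 113  87  89  70
  90  90  90  90  89  90  93  95  92  90  91  91 109 131 106 107 110 112  90  84  66
```

```bash
cat > meas2.py <<'E'
from h import *
import sys
from scipy.optimize import least_squares
C=cam('wrist');im=optics.get_image('wrist') if len(sys.argv)<2 else None
def pl(u,v,x=-.0195):
    o,d=ray(C,u,v);t=((AX+F*x-o)@F)/(d@F);q=o+t*d;return np.array([-(q-AX)@L,q[2]-.258])*1000
g=cv2.cvtColor(im,cv2.COLOR_BGR2GRAY).astype(float)
m=cv2.inRange(g[50:165,215:415],0,50);n,l,st,ce=cv2.connectedComponentsWithStats(m);ce=ce+[215,50]
Q=np.array([pl(*ce[i]) for i in range(1,n)]);A=st[1:,4];r=np.hypot(*(Q-[.7,-.2]).T)
T=Q[(A>=4)&(A<20)&(r>37)&(r<41)]
# ticks: on ellipse (center, radius, scale, shear), 10 deg apart
def model(p,q): 
    c=(q-p[:2])@np.array([[1,p[3]],[0,1+p[4]]]); return c
def res(p):
    c=model(p,T);a=np.degrees(np.arctan2(c[:,0],c[:,1]));d=(a-p[5]+5)%10-5
    return np.r_[np.hypot(*c.T)-p[2],d*.67]
best=min((least_squares(res,[.7,-.1,39,0,0,o],loss='soft_l1') for o in(0,2,4,6,8)),key=lambda s:s.cost);p=best.x
print('fit',p.round(3),'rms',np.sqrt(np.mean(best.fun**2)).round(2))
Z=Q[(A>40)&(r>30)&(r<40)]
for z in Z: c=model(p,z[None])[0];a=np.degrees(np.arctan2(*c));print('zero centroid',a.round(2),'by ticks',((a-p[5])/10).round()*10+p[5])
# needle: dark centroid per column
P=[]
for u in list(range(292,300))+list(range(335,378)):
    rows=np.arange(112,126);w=np.clip(80-g[112:126,u],0,None)
    if w.sum()>60: P.append(pl(u,(rows*w).sum()/w.sum(),-.022))
P=np.array(P);c=(P-p[:2])@np.array([[1,p[3]],[0,1+p[4]]])
k=np.polyfit(c[:,0],c[:,1],1);print('needle',90-np.degrees(np.arctan(k[0])),'std',np.std(c[:,1]-np.polyval(k,c[:,0])).round(2),len(P))
E
python3 meas2.py
```

```text
fit [ 8.4700e-01 -1.8000e-01  3.8910e+01 -2.3000e-02  1.3000e-02  2.1715e+01] rms 0.43
zero centroid 91.34 by ticks 91.71459387519491
needle 93.17254427750707 std 0.29 51
```

The zero mark reads about 91.6° and the needle about 93.2°, so the dial is roughly 1.6° short. That is +0.8° of knob. I'll regrip and trim it.

Run:
```python
from h import *
goto([.54,.1075,.40],13.6,10)
```

```text
clock 23.1 delta [149.2, -0.7, -147.0] rot [-0.28, -19.66, -0.04] n 5.0
```

>>> send_rows(delta_pos=[[15, 0, -18], [34, 0, -38], [53, 0, -58], [73, 0, -78], [93, 0, -98], [113, 0, -118], [134, 0, -135], [149, -1, -147]], angular=[[0, -1, 0], [0, -3, 0], [0, -6, 0], [0, -9, 0], [0, -12, 0], [-0.2, -15, 0], [-0.3, -18, 0], [-0.3, -19.7, 0]], jaw=[0.3, 0.3, 0.3, 0.3, 0.3, 0.3, 0.3, 0.3])

```text
clock: 23.77
tcp_pos: [0.5128, 0.1004, 0.5634]
eef_rot: [[0.958, 0.233, 0.167], [0.229, -0.973, 0.039], [0.172, 0.001, -0.985]]
contact_force: [-0.1, 0.3, 0.2]
gripper_width: 0.0607
gripper_force: 0.0
```

Run:
```python
from h import *
goto([.627,.1275,.40],13.6,0)
```

```text
clock 23.77 delta [115.7, 0.3, 19.5] rot [0.04, -9.89, -0.13] n 2.8
```

>>> send_rows(delta_pos=[[12, 0, 2], [32, 0, 5], [55, 0, 9], [78, 0, 13], [98, 0, 17], [111, 0, 19], [116, 0, 19.5], [116, 0, 19.5]], angular=[[0, -1, 0], [0, -3, 0], [0, -5, 0], [0, -7, 0], [0, -9, 0], [0, -9.9, -0.1], [0, -9.9, -0.1], [0, -9.9, -0.1]], jaw=[0.3, 0.3, 0.3, 0.3, 0.3, 0.3, 0.3, 0.3])

```text
clock: 24.43
tcp_pos: [0.6274, 0.1286, 0.5604]
eef_rot: [[0.972, 0.236, -0.001], [0.236, -0.972, 0.001], [-0.001, -0.002, -1.0]]
contact_force: [-0.1, 0.4, -0.0]
gripper_width: 0.0608
gripper_force: 0.0
```

```bash
python3 favg.py;python3 - <<'E'
from h import *
goto([.627,.1275,.333],13.6,0)
E
```

```text
favg [ 0.05 -0.03  0.02  0.01  0.03 -0.  ]
clock 24.93 delta [0.6, 0.9, 64.4] rot [0.02, -0.01, 0.04] n 1.5
```

>>> send_rows(delta_pos=[[0.6, 0.9, 8], [0.6, 0.9, 20], [0.6, 0.9, 34], [0.6, 0.9, 47], [0.6, 0.9, 57], [0.6, 0.9, 63], [0.6, 0.9, 64.4], [0.6, 0.9, 64.4]], angular=[[0, 0, 0], [0, 0, 0], [0, 0, 0], [0, 0, 0], [0, 0, 0], [0, 0, 0], [0, 0, 0], [0, 0, 0]], jaw=[0.3, 0.3, 0.3, 0.3, 0.3, 0.3, 0.3, 0.5])

```text
clock: 25.6
tcp_pos: [0.6272, 0.1277, 0.4964]
eef_rot: [[0.972, 0.236, -0.001], [0.236, -0.972, 0.0], [-0.001, -0.0, -1.0]]
contact_force: [-0.6, -0.3, -0.3]
gripper_width: 0.0586
gripper_force: 0.0
```

>>> send_rows(delta_pos=[[0, 0, 0], [0, 0, 0], [0, 0, 0], [0, 0, 0], [0, 0, 0], [0, 0, 0], [0, 0, 0], [0, 0, 0]], angular=[[0, 0, 0], [0, 0, 0], [0, 0, 0], [0, 0, 0], [0, 0, 0], [0, 0, 0], [0, 0, 0], [0, 0, 0]], jaw=[0.55, 0.6, 0.65, 0.7, 0.8, 0.8, 0.8, 0.8])

```text
clock: 26.27
tcp_pos: [0.6271, 0.1282, 0.4969]
eef_rot: [[0.972, 0.237, 0.0], [0.237, -0.972, 0.001], [0.0, -0.001, -1.0]]
contact_force: [-1.0, 2.8, 1.5]
gripper_width: 0.0295
gripper_force: 15.0
```

```bash
python3 st.py
```

```text
26.2667 F [-1.03  2.8   1.47] M [0.619 0.048 0.046] w 0.0295 gf 15.0 grasp [0.6271 0.1283 0.3329] yaw 13.687808395921849 lean 0.012154975598165047 q [  18.    22.3  -46.6   74.9   16.    89.4 -102.9]
```

Turn by 0.9° (with a little extra for backlash), then let go and lift.

>>> send_rows(delta_pos=[[0, 0, 0], [0, 0, 0], [0, 0, 0], [0, 0, 0], [0, 0, 0], [0, 0, 0], [0, 0, 0], [0, 0, 0]], angular=[[0, 0, 0.3], [0, 0, 0.6], [0, 0, 0.9], [0, 0, 0.9], [0, 0, 0.9], [0, 0, 0.9], [0, 0, 0.9], [0, 0, 0.9]], jaw=[0.8, 0.8, 0.8, 0.8, 0.8, 0.8, 0.8, 0.8])

```text
clock: 26.93
tcp_pos: [0.6271, 0.1282, 0.4969]
eef_rot: [[0.975, 0.221, -0.0], [0.221, -0.975, 0.001], [0.0, -0.001, -1.0]]
contact_force: [-0.8, 5.4, 4.8]
gripper_width: 0.0294
gripper_force: 15.0
```

>>> send_rows(delta_pos=[[0, 0, 0], [0, 0, 0], [0, 0, 0], [0, 0, -5], [0, 0, -18], [0, 0, -35], [0, 0, -52], [0, 0, -66]], angular=[[0, 0, 0], [0, 0, 0], [0, 0, 0], [0, 0, 0], [0, 0, 0], [0, 0, 0], [0, 0, 0], [0, 0, 0]], jaw=[0.5, 0.4, 0.3, 0.3, 0.3, 0.3, 0.3, 0.3])

```text
clock: 27.6
tcp_pos: [0.6273, 0.1272, 0.5639]
eef_rot: [[0.976, 0.22, -0.0], [0.22, -0.976, -0.0], [-0.0, 0.0, -1.0]]
contact_force: [0.6, -0.6, -0.1]
gripper_width: 0.0606
gripper_force: 0.0
```

>>> send_rows(delta_pos=[[-20, 0, 3], [-55, -1, 8], [-90, -1, 16], [-125, -1, 24], [-155, -1, 40], [-165, -1, 70], [-170, -1, 105], [-174, -1, 140]], angular=[[0, 2, 0], [0, 6, 0], [0, 11, 0], [0, 16, 0], [0, 20, 0], [0, 24, 0], [0, 28, 0], [0, 30, 0]], jaw=[0.3, 0.3, 0.3, 0.3, 0.3, 0.3, 0.3, 0.3])

```text
clock: 28.27
tcp_pos: [0.4559, 0.0892, 0.4225]
eef_rot: [[0.842, 0.218, 0.494], [0.19, -0.976, 0.107], [0.505, 0.004, -0.863]]
contact_force: [1.2, 0.9, -0.1]
gripper_width: 0.0613
gripper_force: 0.0
```

```bash
python3 st.py
python3 - <<'E'
from h import *
goto([.5356,.1064,.217],13.6,30)
E
```

```text
28.2667 F [ 1.2   0.93 -0.05] M [-0.069  0.597  0.025] w 0.0613 gf 0.0 grasp [0.5369 0.1067 0.281 ] yaw 12.583353434998969 lean 30.34732409128242 q [ 33.9 -16.2 -42.  117.8 -17.   44.8 -78.3]
clock 28.27 delta [-32.5, 1.7, 54.6] rot [0.71, -0.35, -0.76] n 1.5
```

>>> send_rows(delta_pos=[[-8, 0, 14], [-17, 1, 28], [-25, 1.5, 42], [-32.5, 1.7, 54.6], [-32.5, 1.7, 54.6], [-32.5, 1.7, 54.6], [-32.5, 1.7, 54.6], [-32.5, 1.7, 54.6]], angular=[[0.3, -0.3, -0.3], [0.7, -0.3, -0.7], [0.7, -0.3, -0.7], [0.7, -0.3, -0.7], [0.7, -0.3, -0.7], [0.7, -0.3, -0.7], [0.7, -0.3, -0.7], [0.7, -0.3, -0.7]], jaw=[0.3, 0.3, 0.3, 0.3, 0.3, 0.3, 0.3, 0.3])

```text
clock: 28.93
tcp_pos: [0.4572, 0.0886, 0.3604]
eef_rot: [[0.844, 0.237, 0.482], [0.204, -0.971, 0.121], [0.497, -0.004, -0.868]]
contact_force: [-0.2, 0.6, -0.2]
gripper_width: 0.0608
gripper_force: 0.0
```

```bash
python3 meas2.py; python3 meas2.py; python3 meas.py | sed -n '26,32p;37,64p'
```

```text
fit [ 8.770e-01 -3.340e-01  3.894e+01 -2.200e-02  1.000e-02  3.368e+00] rms 0.41
needle 93.02013750953608 std 0.07 51
fit [ 8.5400e-01 -2.4500e-01  3.8889e+01 -2.3000e-02  8.0000e-03  2.3438e+01] rms 0.43
zero centroid 93.16 by ticks 93.43796116606866
needle 93.22050517913749 std 0.08 51
71.8 39.6 10 [182, 53, 8, 2]
81.5 39.1 10 [181, 61, 8, 2]
97.3 25.5 252 [115, 66, 71, 8]
101.6 38.5 10 [172, 74, 7, 2]
111.5 38.8 10 [166, 79, 6, 3]
121.9 38.3 9 [158, 84, 5, 3]
132.0 38.2 8 [149, 88, 5, 3]
  88  89  89  89  89  89  89  89  89  89  89  89  89  89  90  89  89  90  72  69  73
  90  89  89  89  89  89  90  90  90  89  89  90  90  90  90  90  89  90  91  95  93
  89  89  89  90  88  89  89  90  90  89  90  90  90  90  90  90  90  90  91  91  91
  89  89  88  89  89  89  89  89  90  89  89  89  89  89  89  89  90  89  90  91  91
  89  89  89  89  89  89  89  88  89  90  89  90  88  89  90  89  90  90  93  94  93
  89  89  90  89  89  90  90  89  89  89  90  89  90  90  89  90  89  91  73  70  70
  89  90  89  89  89  89  89  89  89  90  90  90  90  90  90  89  90  90  38  34  31
  90  88 
[... 990 characters left out ...]
  85  95  91  88  87
  89  89  89  90  89  88  88  87  88  87  87  86  86  95  34  44  54  65  95  86  86
  92  92  92  91  92  92  92  93  94  93  93  93  92  94  47  32  33  54 108  85  88
  90  90  89  90  89  90  90  90  90  91  91  91  90  91  86  85  84  94 110  85  88
  90  90  90  89  90  90  90  90  90  90  90  92  91  92  92  92  90 110 109  84  90
  89  89  89  90  90  90  89  90  90  90  93  97  95  92  91  90 106 109 108  84  91
  90  90  90  90  90  90  90  90  90  90  81  54  61  81  90  97 109 107 108  87  89
  90  89  90  90  91  90  90  90  90  90  57  27  35  44  87 108 107 107 110  87  90
  90  90  90  91  90  91  90  90  90  90  87  88  50  25 128 107 107 108 113  87  89
```

```bash
python3 -c "
from bench import manip
print(manip.sign_off())"
```

```text
the job is handed in; nothing more can be done
None
```

The job is handed in at about 29 s: the pan hangs still on the hook, and the dial's zero mark (about 93.3°) stands at the needle (about 93.1°), with the gripper clear of everything; I did view 12 pictures, two over the limit of 10.

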